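# Load the dead-weight indentation stand

## Task

Take the plunger that carries two disc weights out of the white rack, put it down through the guide bush of the indentation stand's crosshead and let go of it, so that it hangs in the bush by its collar with its foot clear of the specimen. Then turn the handwheel clockwise to lower the crosshead until the plunger stands on the specimen under its own weight, with its collar lifted about 5 mm clear of the bush. Leave the other two plungers in the rack and do not disturb the bottles, the beaker and the timer.

Things in the scene. Friction and masses are not known exactly. Their poses are not given: they have to be found in the camera images.
- plunger_two: the plunger to fit: steel, loose, 0.36 kg, 177 mm long, with TWO stacked disc weights, 50 mm diameter. Origin: on its axis, underside of the collar; z up. Below: stem 12 mm diameter, 100 mm long, its last 4 mm tapering to a flat foot 6 mm across. Above: collar 26 mm diameter, z 0-5 mm; discs z 5-29; dark grip knob 22 mm diameter, z 32-77. Starts in any of the rack's three holes
- plunger_one: a plunger like it but with ONE disc weight (z 5 to 16.5 mm) and a bare 12 mm shaft from there up to the same knob; stays in the rack. Origin and axes as for plunger_two
- plunger_plain: a plunger like it with NO disc weight, a bare 12 mm shaft between collar and the same knob; stays in the rack. Origin and axes as for plunger_two
- plunger_two_foot (a point): centre of the flat foot of plunger_two, 100 mm below its origin
- rack: white plastic rack, fixed, 66 mm deep (its x), 228 mm long (its y), 112 mm high; origin centre of its underside, z up. Three 16 mm holes in a row in its top plate, at y = -72, 0 and +72 mm; the plungers hang in them by their collars, collar underside at z = 112 mm
- stand: indentation stand, fixed: grey base plate 204 x 140 mm, 19 mm high, with a column of two guide rods and a screw. Origin on the worktop under the bush; z up; x from bush to column (base from x = -62 to +142 mm; column bridge 100 mm wide along y, top at z = 203 mm). The screw with the handwheel on top is at x = +100 mm
- bush_mouth (a point): centre of the upper mouth of the brass guide bush at the front of the aluminium crosshead: vertical hole 15 mm diameter, straight through, 28 mm long, rim 26 mm diameter, on which the collar seats. 163 mm above the worktop when the crosshead is right up; falls with the crosshead
- specimen_top (a point): centre of the top face of the specimen, a grey plastic disc 50 mm diameter on a steel anvil, 45 mm above the worktop, straight under the bush; fixed
- wheel_grip (a point): centre of the black handwheel, at half height of its rim: on the vertical screw axis, 231 mm above the worktop, z up; rim 60 mm diameter, 18 mm high (z 222 to 240 mm, hub cap to 246 mm), knurled; 19 mm free under the rim. It stays at this height as it turns
- wheel (a joint): angle of the handwheel (rad), grows clockwise as seen from above, 0 to 6.4; at the start 0.4 to 1.6. Stays where it is left; takes about 0.1 N m
- crosshead (a joint): travel of the crosshead (m), 0 = right up, grows downward, driven by the screw only: 5 mm per radian of the wheel. A seated plunger's foot meets the specimen at a travel of 18 mm; any further travel lifts the collar off the bush by as much
- amber_bottle: amber reagent bottle, 74 mm diameter, 215 mm high, standing between rack and stand; origin centre of its underside. Bystander
- media_bottle: media bottle with screw cap, 74 mm diameter, 168 mm high; origin centre of its underside. Bystander
- beaker: plastic beaker, 104 mm diameter with a lip, 166 mm high; origin centre of its underside. Bystander
- timer: small white bench timer, 58 x 64 x 19 mm; origin centre of its underside. Bystander

How it is judged:
By the outcome, as a careful person would: the job done as asked, in the order asked, and still so for the second after the job is handed in, with the robot touching nothing.
It also fails if it takes over 67 s, if anything falls off the work surface, if the arm or the gripper's body presses on something with over 40 N, if the wrist force passes 120 N, or if a joint passes its speed limit or range.

## Robot

A 6-joint arm with a two-finger parallel gripper is mounted at the origin on a cart in front of the work surface, level with it; the furniture and walls round the work are solid. World frame = base frame: x ahead of the robot, y to its left, z up, the work surface at z = 0. Lengths are in m, angles in degrees, forces in N, time in s.
With the tool pointing down it reaches from about 0.4 to 0.825 m from the base axis. Payload 7 kg.
Tool frame: the origin (TCP) lies midway between the tips of the shut fingers; the grasp point (between the pads) lies 19 mm behind it; z points along the fingers, x is the direction in which the jaws open and shut, and the axes are right-handed (so a half turn about z gives the same grasp; the last joint's range is limited). The gripper opens to 88 mm and grips with 3 to 60 N. Pads are 19 mm wide; open, the fingers measure 130 mm over their backs; the gripper's body (78 mm by 193 mm) begins 47 mm behind the grasp point.
Start: joints at [-54.884, 20.546, 0.682, 0, -70.136, -16.507], TCP at [0.215, -0.64, 0.205] pointing down, gripper open.
Joint ranges: [-176.03, 176.03], [-82.01, 121.73], [-58.28, 71.71], [-173.87, 95.51], [-174.79, -0.11], [-173.66, 173.66]. Speed limits (degrees/s): [136.94, 136.94, 172.46, 180, 180, 180].

## Interface

Orientations are given as [roll, pitch, yaw] about the fixed x, y, z axes, in that order (R = Rz(yaw) Ry(pitch) Rx(roll)).
In Python, from plant import ctrl, vision, nets gives the robot as it stands.
- The arm moves only by the shell command python3 -m jog 'ROWS'. ROWS is text: rows parted by semicolons, each of 7 numbers parted by spaces: the turn, a rotation vector about the tool's x, y, z in units of 0.1 rad (1.0 is 0.1 rad), then the shift along the tool's x, y, z in units of 4 cm (1.0 is 4 cm), then the opening, from -1 (shut) to 1 (fully open). In form: rx ry rz x y z jaw; .... A call has 1 to 8 rows; each row shifts and turns the commanded pose from where the row before left it, along the tool's axes as they then stand; what a row does not reach is not made up. A row lasts 1/8 s, in which the tool goes at most 62.5 mm and 10.7 degrees, less where a joint would pass 70% of its speed; a pose out of reach is approached as far as the arm can. A call with a number of a shift or a turn outside -1 to 1 is refused whole. A call with a gripper value outside its range is refused whole. The fingers move at their own pace and stop on an object; the grip force is fixed at half the most. Time passes only in rows, so rows that do not move let the fingers close. It gives the time, the measured TCP pose, the force and the opening at its end, in the units of the state.
- ctrl.get_obs(): the state, without advancing time (a new reading comes with each control period).
- vision.snapshot(name): name is "scene" or "top"; returns (picture, depth): 420x560x3 uint8, red, green, blue; 420x560 float32, m along the optical axis (not along the pixel's ray), 0 where there is no reading.
- vision.camera_info(name): a dict with "camera_matrix" (3x3 intrinsics, pixels), "camera_from_world" (4x4, takes a point from world to camera coordinates). Camera axes: x right, y down, z forward; pixel columns grow to the right and rows downward; lengths in m; the calibration is good to about 2 mm. A picture is of the moment at which its call begins. camera_info takes no time and is no camera call.
- ctrl.close_job(): hands the job in, once; it reports no verdict.
Trained networks look in the newest picture that a camera, given by its name, has taken for a name from the list of things; names that differ only in an ending like _2 or _b are one class to them, and where a whole thing is asked for, a point or a joint stands for the part that bears it (a point fixed in the world has none). Each returns a list of dicts, best first, with "score" (0 to 1); they miss things now and then, are a little off and sometimes report something else, mostly with a low value. They report only what shows in the picture. A call takes as long as a camera call.
- nets.boxes_of(target, camera): "location" ([x, y, z] in m, in world coordinates, good to about 4 mm: the middle of the surface that is visible of it).
The state is a dict: "clock": time; "joint_pos": joint angles; "qvel": joint speeds; "tau": joint torques, N m; "tool_pos": TCP position; "orientation": TCP orientation; "force": force on the tool from outside, world axes, zero at the start; "moment": the same for the moment, N m; "opening": finger opening in m.
Only numpy, scipy, OpenCV 4.12 (cv2) and the standard library are available. Lean on these libraries where they do the work, as an engineer would, in place of code of your own. Each camera call takes 0.05 s, during which the arm holds its last target.

## Working session

There is one attempt and no reset: what is moved stays moved. The work goes in short steps, Python scripts to look and compute and a shell command to move; the robot and the scene stay as the last step left them, time stands still between calls to the robot, and variables do not carry over. Pictures are saved under pics/ and viewed, and the job is handed in when it is done.

```bash
ls; mkdir -p pics
python3 - <<'E'
from plant import ctrl, vision, nets
import cv2
print(ctrl.get_obs())
for c in ("scene","top"):
    p,d=vision.snapshot(c); cv2.imwrite(f"pics/{c}0.png",p[:,:,::-1])
    i=vision.camera_info(c); print(i)
    for t in ["plunger_two","plunger_one","plunger_plain","rack","stand","bush_mouth","wheel_grip","amber_bottle","media_bottle","beaker","timer"]:
        print(c,t,[(round(r['score'],2),[round(float(v),3) for v in r['location']]) for r in nets.boxes_of(t,c)[:3]])
print(ctrl.get_obs()['clock'])
E
```

```text
pics
{'clock': 0.0, 'joint_pos': array([-5.48820874e+01,  2.05918629e+01,  6.33871585e-01, -1.96690291e-02,
       -7.01356985e+01, -1.65059085e+01]), 'qvel': array([-0.02404529,  0.09259052,  0.05947443,  0.01898335,  0.0625141 ,
       -0.0311372 ]), 'tau': array([ 1.17770705e-04, -5.82722032e+01,  2.93058336e+01,  6.99735403e+00,
        6.91729132e-03, -1.60240966e-04]), 'tool_pos': array([ 0.21522261, -0.63921683,  0.20382005]), 'orientation': array([-1.79991107e+02, -9.50826000e-02,  1.08605298e+02]), 'force': array([ 0.49207596, -0.33820865, -0.03162428]), 'moment': array([ 0.00100041,  0.05294523, -0.01514718]), 'opening': 0.08710724883469392}
{'camera_matrix': array([[473.11996711,   0.        , 282.96066054],
       [  0.        , 473.11996711, 217.09174734],
       [  0.        ,   0.        ,   1.        ]]), 'camera_from_world': array([[-0.90088536, -0.43399158,  0.00754158,  0.50806725],
       [-0.33715646,  0.68871991, -0.64186479,  0.30050485],
       [ 0.27336988, -0.58078928, -0.76678075,  1.1498996 ],
       [ 0.        ,  0.        ,  0.        ,  1.        ]])}

[... 958 characters left out ...]
      ]])}
top plunger_two [(0.8, [0.473, 0.239, 0.14])]
top plunger_one [(0.71, [0.49, 0.166, 0.131]), (0.66, [0.467, 0.242, 0.109])]
top plunger_plain [(0.71, [0.458, 0.305, 0.179]), (0.24, [0.467, 0.232, 0.141])]
top rack [(0.63, [0.466, 0.243, 0.111])]
top stand [(0.92, [0.565, -0.223, 0.022]), (0.71, [0.471, 0.24, 0.14]), (0.23, [0.369, 0.02, 0.019])]
top bush_mouth [(0.89, [0.545, -0.225, 0.157])]
top wheel_grip [(0.86, [0.605, -0.245, 0.237]), (0.19, [0.47, 0.242, 0.11])]
top amber_bottle [(0.73, [0.567, -0.011, 0.15])]
top media_bottle [(0.61, [0.705, -0.054, 0.115])]
top beaker [(0.81, [0.767, 0.135, 0.11]), (0.75, [0.61, -0.245, 0.239])]
top timer [(0.9, [0.369, 0.018, 0.019])]
1.2
```

View pics/scene0.png

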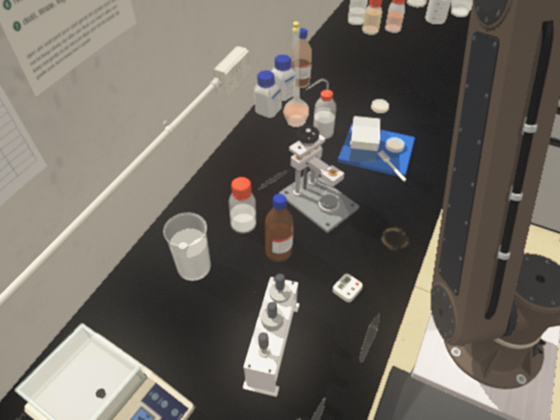

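View pics/top0.png

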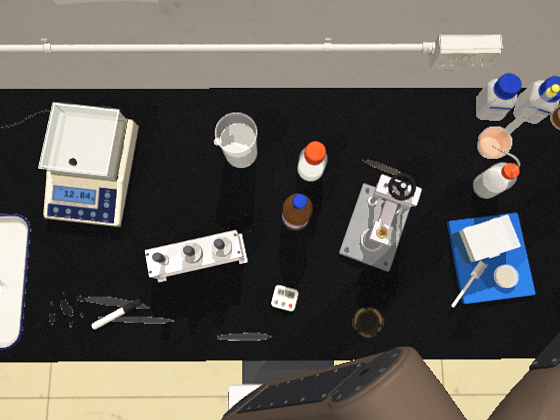

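The left camera shows the rack at about (272,335) and the stand at about (320,190). The top camera shows the knobs at (160,257), (190,250) and (220,243), the bush at (382,232) and the wheel at (402,186). Next I'll zoom in and measure with depth.

```bash
cat > h.py <<'E'
import numpy as np, cv2
from plant import ctrl, vision, nets
def world(name,d):
    i=vision.camera_info(name);K=i['camera_matrix'];T=np.linalg.inv(i['camera_from_world'])
    v,u=np.mgrid[:d.shape[0],:d.shape[1]]
    P=np.stack([(u-K[0,2])/K[0,0]*d,(v-K[1,2])/K[1,1]*d,d,np.ones_like(d)],-1)@T.T
    P=P[...,:3];P[d==0]=np.nan
    return P
def pix(name,p):
    i=vision.camera_info(name);q=i['camera_from_world']@np.r_[p,1];q=i['camera_matrix']@q[:3];return q[:2]/q[2]
E
python3 - <<'E'
from h import *
def circ(P,x,y,r,z0,z1):
    m=(abs(P[...,0]-x)<r)&(abs(P[...,1]-y)<r)&(P[...,2]>z0)&(P[...,2]<z1)
    Q=P[m]
    if len(Q)<4: return len(Q)
    c,rr=cv2.minEnclosingCircle(Q[:,:2].astype(np.float32))
    return len(Q),np.median(Q,0).round(4),'enc',np.round(c,4),round(rr,4), 'mid',((Q.min(0)+Q.max(0))/2).round(4)
for c in ("scene","top"):
    p,d=vision.snapshot(c); P=world(c,d); np.save(f"{c}.npy",P)
    cr=(p[260:400,220:320] if c=="scene" else p[220:290,130:260])
    cv2.imwrite(f"pics/{c}_rack.png",cv2.resize(cr[:,:,::-1],None,fx=5,fy=5,interpolation=2)[:600])
    for n,y in (("k1",.166),("k2",.239),("k3",.31)):
        print(c,n,circ(P,.475,y,.03,.18,.2))
    print(c,'wheel',circ(P,.61,-.245,.045,.225,.255))
    print(c,'cap',circ(P,.61,-.245,.04,.2425,.255))
    print(c,'bush',circ(P,.545,-.225,.03,.14,.17))
p,d=vision.snapshot("top");cv2.imwrite("pics/top_st.png",cv2.resize(p[160:280,330:430,::-1],None,fx=5,fy=5,interpolation=2))
E
```

```text
scene k1 (73, array([0.491 , 0.1738, 0.1877]), 'enc', array([0.4908, 0.1714]), 0.0117, 'mid', array([0.4917, 0.1714, 0.1855]))
scene k2 (82, array([0.4753, 0.2438, 0.1877]), 'enc', array([0.4768, 0.2426]), 0.011, 'mid', array([0.4768, 0.2434, 0.1863]))
scene k3 (91, array([0.4598, 0.3138, 0.1878]), 'enc', array([0.4609, 0.3123]), 0.0116, 'mid', array([0.4608, 0.3123, 0.1871]))
scene wheel (324, array([ 0.6097, -0.2411,  0.2369]), 'enc', array([ 0.6129, -0.2448]), 0.0319, 'mid', array([ 0.6123, -0.2447,  0.2371]))
scene cap (28, array([ 0.6118, -0.2457,  0.2436]), 'enc', array([ 0.6136, -0.2344]), 0.0257, 'mid', array([ 0.6136, -0.2435,  0.2457]))
scene bush (245, array([ 0.5442, -0.2178,  0.155 ]), 'enc', array([ 0.5452, -0.2224]), 0.0379, 'mid', array([ 0.545 , -0.2206,  0.1505]))
top k1 (70, array([0.4898, 0.1684, 0.188 ]), 'enc', array([0.4899, 0.1688]), 0.0106, 'mid', array([0.4901, 0.1687, 0.1869]))
top k2 (70, array([0.4741, 0.2388, 0.1879]), 'enc', array([0.4751, 0.2396]), 0.0108, 'mid', array([0.4746, 0.2391, 0.1871]))
top k3 (76, array([0.4584, 0.3085, 0.1871]), 'enc', array([0.4594, 0.3087]), 0.0112, 'mid', array([0.4601, 0.3088, 0.1866]))
top wheel (466, array([ 0.6101, -0.2474,  0.2383]), 'enc', array([ 0.61  , -0.2487]), 0.0314, 'mid', array([ 0.6105, -0.2487,  0.2376]))
top cap (55, array([ 0.6108, -0.2492,  0.2439]), 'enc', array([ 0.6094, -0.2478]), 0.0283, 'mid', array([ 0.6106, -0.2518,  0.2463]))
top bush (387, array([ 0.5425, -0.2239,  0.1554]), 'enc', array([ 0.5449, -0.2232]), 0.0398, 'mid', array([ 0.5449, -0.2226,  0.1515]))
```

```bash
ls pics
```

```text
scene0.png
scene_rack.png
top0.png
top_rack.png
top_st.png
```

View pics/scene_rack.png

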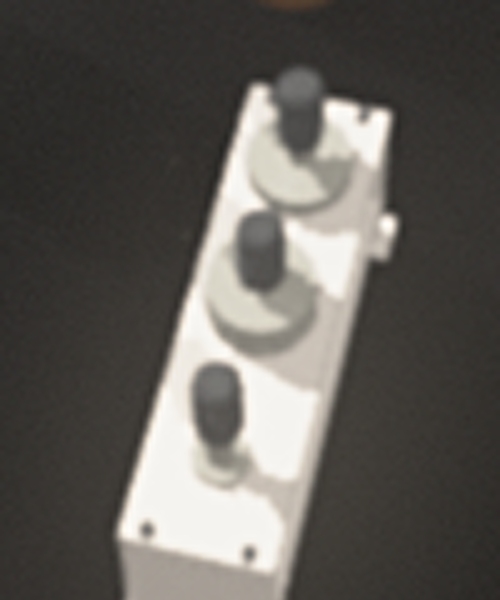

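View pics/top_st.png

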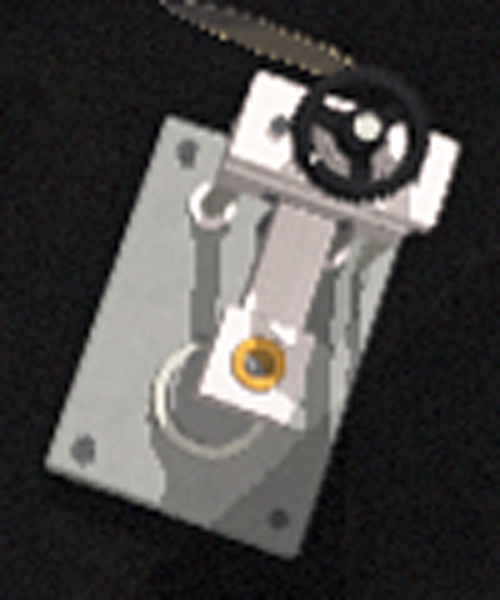

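View pics/top_rack.png

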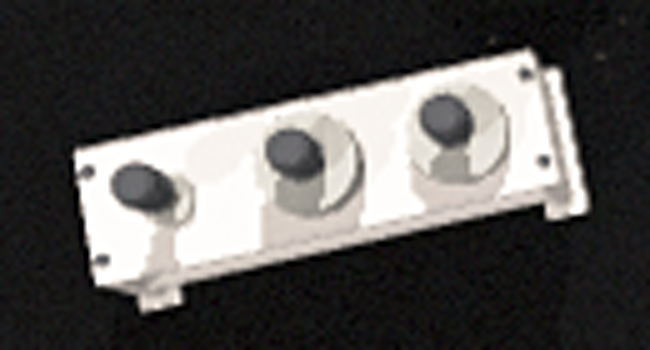

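The middle plunger carries the two discs: its stack is visibly thicker and nets puts its surface at 0.140. Next I'll refine the bush, wheel and disc positions from the depth data.

Run:
```python
from h import *
for c in ("scene","top"):
    p,d=vision.snapshot(c); P=world(c,d)
    i=vision.camera_info(c);K=i['camera_matrix'];T=np.linalg.inv(i['camera_from_world'])
    def ray(u,v,z):
        r=T[:3,:3]@np.linalg.inv(K)@[u,v,1];o=T[:3,3];return (o+r*(z-o[2])/r[2]).round(4)
    hsv=cv2.cvtColor(p,cv2.COLOR_RGB2HSV)
    m=(hsv[...,0]>12)&(hsv[...,0]<30)&(hsv[...,1]>140)&(hsv[...,2]>90)
    m&=(abs(P[...,0]-.54)<.06)&(abs(P[...,1]+.21)<.06)
    v,u=np.nonzero(m);print(c,'brass',len(u),u.mean(),v.mean(),(u.min()+u.max())/2,(v.min()+v.max())/2,np.nanmedian(P[m],0).round(4))
    (cx,cy),r=cv2.minEnclosingCircle(np.c_[u,v].astype(np.float32));print('ray',cx,cy,r,ray(cx,cy,.157))
    zz=P[m][:,2];print(np.percentile(zz,[10,50,90]).round(4))
    # wheel: pixel circle of rim
    W=P[...,2]; mw=(abs(P[...,0]-.61)<.05)&(abs(P[...,1]+.245)<.05)&(W>.222)&(W<.244)
    v,u=np.nonzero(mw);(cx,cy),r=cv2.minEnclosingCircle(np.c_[u,v].astype(np.float32));print('wheel',ray(cx,cy,.237),r)
    # bridge z
    mb=(abs(P[...,0]-.61)<.07)&(abs(P[...,1]+.245)<.07)&(W>.195)&(W<.21);Q=P[mb];print('bridge',len(Q),np.nanmedian(Q,0).round(4), cv2.minAreaRect(Q[:,:2].astype(np.float32)))
    mb=(abs(P[...,0]-.59)<.14)&(abs(P[...,1]+.23)<.14)&(W>.014)&(W<.024);Q=P[mb];print('base',len(Q), cv2.minAreaRect(Q[:,:2].astype(np.float32)))
    for n,(x,y) in dict(k1=(.491,.17),k2=(.4755,.241)).items():
        md=(abs(P[...,0]-x)<.03)&(abs(P[...,1]-y)<.03)&(W>.12)&(W<.15);print(n,np.percentile(W[md],[20,50,80,95]).round(4),np.nanmedian(P[md],0).round(4))
    m=(abs(P[...,0]-.57)<.05)&(abs(P[...,1])<.05)&(W>.12);Q=P[m];print('amber',((Q.min(0)+Q.max(0))/2).round(3),Q[:,2].max())
print(ctrl.get_obs()['clock'])
```

```text
scene brass 2 332.5 173.0 332.5 173.0 [ 0.5179 -0.2148  0.1541]
ray 332.5 173.0 2.5000998973846436 [ 0.517 -0.212  0.157]
[0.151  0.1541 0.1571]
wheel [ 0.6097 -0.24    0.237 ] 11.543496131896973
bridge 280 [ 0.6101 -0.2262  0.202 ] ((0.6106131076812744, -0.24448205530643463), (0.10145876556634903, 0.04518686607480049), 68.30426025390625)
base 1742 ((0.5561596155166626, -0.22402098774909973), (0.1414911448955536, 0.204786017537117), 69.26375579833984)
k1 [0.1266 0.1282 0.1301 0.1316] [0.4875 0.1782 0.1282]
k2 [0.134  0.1402 0.142  0.1439] [0.4695 0.2516 0.1402]
amber [ 0.583 -0.011  0.169] 0.21725681761507998
top brass 59 381.64406779661016 232.1864406779661 381.5 232.5 [ 0.5184 -0.2163  0.1587]
ray 381.3461608886719 232.34616088867188 4.939067840576172 [ 0.5174 -0.2143  0.157 ]
[0.1532 0.1587 0.1609]
wheel [ 0.6089 -0.2481  0.237 ] 13.991509437561035
bridge 423 [ 0.6086 -0.2275  0.2026] ((0.6096750497817993, -0.24874240159988403), (0.10001230984926224, 0.04558757320046425), 69.13134765625)
base 2255 ((0.553891122341156, -0.22747787833213806), (0.13992547988891602, 0.20358411967754364), 69.36808776855469)
k1 [0.1258 0.1276 0.1299 0.1316] [0.4856 0.1644 0.1276]
k2 [0.1377 0.1403 0.1423 0.1443] [0.4698 0.2333 0.1403]
amber [ 0.581 -0.015  0.171] 0.2206208458234029
1.45
```

```bash
cat > plan.py <<'E'
import sys,numpy as np
from h import ctrl
def plan(tx,ty,tz,tyaw,n,jaw,polar=False):
    o=ctrl.get_obs();p=o['tool_pos'];yaw=o['orientation'][2]
    dyaw=(tyaw-yaw+180)%360-180
    print('from',p.round(4),o['orientation'].round(2),'dyaw',round(dyaw,2))
    t=np.arange(n+1)/n
    if polar:
        r0,r1=np.hypot(*p[:2]),np.hypot(tx,ty);a0,a1=np.arctan2(p[1],p[0]),np.arctan2(ty,tx)
        r=r0+(r1-r0)*t;a=a0+(a1-a0)*t;X=np.c_[r*np.cos(a),r*np.sin(a)]
    else: X=p[:2]+np.outer(t,np.array([tx,ty])-p[:2])
    out=[]
    for k in range(n):
        y=np.radians(yaw+dyaw*t[k]);d=X[k+1]-X[k]
        x_=d@[np.cos(y),np.sin(y)];y_=d@[np.sin(y),-np.cos(y)];z_=-(tz-p[2])/n
        v=[0,0,-np.radians(dyaw)/n/.1,x_/.04,y_/.04,z_/.04]
        out.append(' '.join(f'{q:.2f}' if abs(q)>.004 else '0' for q in v)+f' {jaw}')
        if max(map(abs,v))>1: print('OVER',k)
    for k in range(0,n,8): print('; '.join(out[k:k+8]))
if __name__=='__main__':
    a=sys.argv;plan(*map(float,a[1:5]),int(a[5]),a[6],len(a)>7)
E
python3 -m jog '0 0 0 0 0 -0.8 1; 0 0 0 0 0 -0.8 0.4; 0 0 0 0 0 -0.8 0.4'; python3 plan.py .476 .241 .30 192.3 23 0.3 p
```

```text
clock: 1.82
tool_pos: [0.2153, -0.6396, 0.3018]
orientation: [-180.0, 0.0, 108.6]
force: [0.6, 0.0, 0.1]
opening: 0.0729
from [ 0.2153 -0.6396  0.3018] [-180.      0.    108.61] dyaw 83.69
OVER 0
OVER 1
OVER 2
OVER 3
OVER 4
OVER 5
OVER 6
OVER 7
OVER 8
OVER 9
OVER 10
OVER 11
OVER 12
OVER 13
OVER 14
OVER 15
OVER 16
0 0 -0.64 0.20 1.25 0 0.3; 0 0 -0.64 0.21 1.23 0 0.3; 0 0 -0.64 0.23 1.22 0 0.3; 0 0 -0.64 0.24 1.20 0 0.3; 0 0 -0.64 0.25 1.19 0 0.3; 0 0 -0.64 0.26 1.18 0 0.3; 0 0 -0.64 0.27 1.16 0 0.3; 0 0 -0.64 0.29 1.15 0 0.3
0 0 -0.64 0.30 1.13 0 0.3; 0 0 -0.64 0.31 1.12 0 0.3; 0 0 -0.64 0.32 1.10 0 0.3; 0 0 -0.64 0.33 1.09 0 0.3; 0 0 -0.64 0.34 1.07 0 0.3; 0 0 -0.64 0.35 1.06 0 0.3; 0 0 -0.64 0.36 1.04 0 0.3; 0 0 -0.64 0.37 1.03 0 0.3
0 0 -0.64 0.38 1.01 0 0.3; 0 0 -0.64 0.39 1.00 0 0.3; 0 0 -0.64 0.39 0.98 0 0.3; 0 0 -0.64 0.40 0.97 0 0.3; 0 0 -0.64 0.41 0.95 0 0.3; 0 0 -0.64 0.42 0.93 0 0.3; 0 0 -0.64 0.42 0.92 0 0.3
```

```bash
python3 -m jog '0 0 -0.6 0.5 1 0 0.4; 0 0 -0.6 0.5 1 0 0.4; 0 0 -0.6 0.5 1 0 0.4; 0 0 -0.6 0.5 1 0 0.4; 0 0 -0.6 0.4 1 0 0.4; 0 0 -0.6 0.4 1 0 0.4; 0 0 -0.6 0.3 1 0 0.4; 0 0 -0.6 0.3 1 0 0.4'; python3 plan.py .476 .241 .26 192.3 16 0.4 p; python3 -c "
from h import *;print(ctrl.get_obs()['joint_pos'].round(1))"
```

```text
clock: 2.82
tool_pos: [0.423, -0.3592, 0.3009]
orientation: [180.0, 0.0, 136.2]
force: [0.9, -0.3, -0.2]
opening: 0.0614
from [ 0.423  -0.3592  0.3009] [1.7999e+02 2.0000e-02 1.3623e+02] dyaw 56.07
OVER 0
OVER 1
0 0 -0.61 0.13 1.01 0.06 0.4; 0 0 -0.61 0.14 1.00 0.06 0.4; 0 0 -0.61 0.15 1.00 0.06 0.4; 0 0 -0.61 0.17 0.99 0.06 0.4; 0 0 -0.61 0.18 0.99 0.06 0.4; 0 0 -0.61 0.19 0.99 0.06 0.4; 0 0 -0.61 0.20 0.98 0.06 0.4; 0 0 -0.61 0.21 0.98 0.06 0.4
0 0 -0.61 0.22 0.97 0.06 0.4; 0 0 -0.61 0.24 0.97 0.06 0.4; 0 0 -0.61 0.25 0.96 0.06 0.4; 0 0 -0.61 0.26 0.95 0.06 0.4; 0 0 -0.61 0.27 0.95 0.06 0.4; 0 0 -0.61 0.28 0.94 0.06 0.4; 0 0 -0.61 0.29 0.94 0.06 0.4; 0 0 -0.61 0.30 0.93 0.06 0.4
[-20.1   6.4  -5.5  -0.  -78.  -23.6]
```

```bash
python3 -m jog '0 0 -0.61 0.13 1 0 0.3; 0 0 -0.61 0.14 1 0 0.3; 0 0 -0.61 0.15 1 0 0.3; 0 0 -0.61 0.17 1 0 0.3; 0 0 -0.61 0.18 1 0 0.3; 0 0 -0.61 0.19 1 0 0.3; 0 0 -0.61 0.2 1 0 0.3; 0 0 -0.61 0.21 1 0 0.3'; python3 -m jog '0 0 -0.61 0.22 0.97 0 0.3; 0 0 -0.61 0.24 0.97 0 0.3; 0 0 -0.61 0.25 0.96 0 0.3; 0 0 -0.61 0.26 0.95 0 0.3; 0 0 -0.61 0.27 0.95 0 0.3; 0 0 -0.61 0.28 0.94 0 0.3; 0 0 -0.61 0.29 0.94 0 0.3; 0 0 -0.61 0.3 0.93 0 0.3';  python3 plan.py .476 .241 .21 192.3 3 0.3
```

```text
clock: 3.82
tool_pos: [0.542, -0.0619, 0.3008]
orientation: [180.0, 0.0, 164.2]
force: [0.6, -0.2, 0.2]
opening: 0.0569
clock: 4.82
tool_pos: [0.4777, 0.2429, 0.3008]
orientation: [180.0, 0.0, -167.9]
force: [0.1, -0.7, -0.9]
opening: 0.0566
from [0.4777 0.2429 0.3008] [ 1.8000e+02  1.0000e-02 -1.6785e+02] dyaw 0.15
0 0 -0.01 0.02 -0.01 0.76 0.3; 0 0 -0.01 0.02 -0.01 0.76 0.3; 0 0 -0.01 0.02 -0.01 0.76 0.3
```

```bash
python3 -m jog '0 0 0 0.05 -0.04 0.8 0.3; 0 0 0 0 0 0.8 0.3; 0 0 0 0 0 0 0.3'
python3 - <<'E'
from h import *
for c in ("scene","top"):
    p,d=vision.snapshot(c); 
    k=pix(c,[.476,.241,.17]).astype(int)
    cr=p[max(k[1]-60,0):k[1]+60,max(k[0]-80,0):k[0]+80]
    cv2.imwrite(f"pics/{c}_pre.png",cv2.resize(cr[:,:,::-1],None,fx=5,fy=5,interpolation=2))
E
```

```text
clock: 5.2
tool_pos: [0.4754, 0.2389, 0.2349]
orientation: [-179.9, -0.2, -168.0]
force: [0.3, -0.9, 1.6]
opening: 0.057
```

View pics/scene_pre.png

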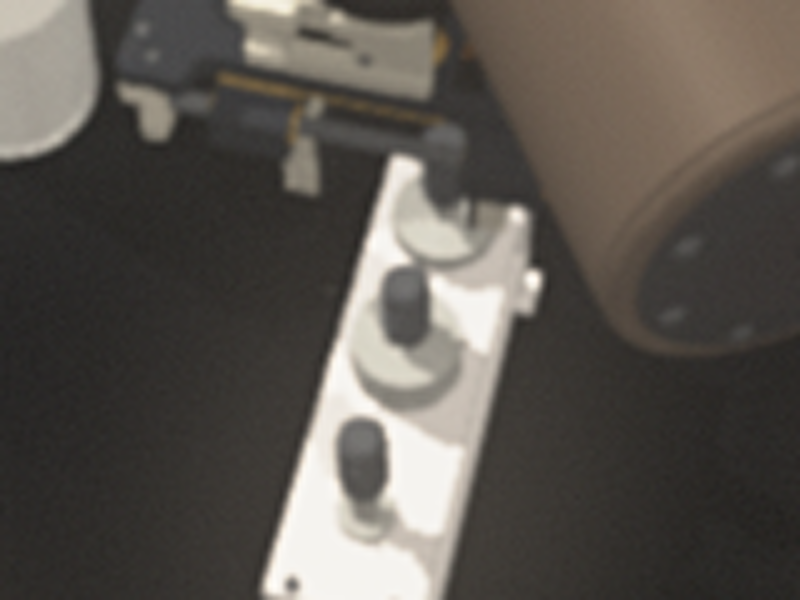

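View pics/top_pre.png

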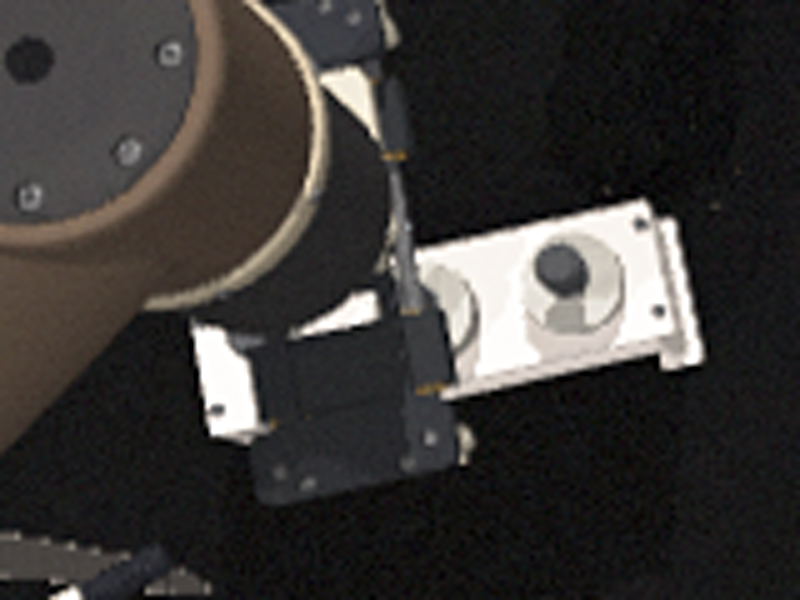

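Run:
```python
from h import *
k=pix("scene",[.476,.241,.17]).astype(int)
o=ctrl.get_obs();y=np.radians(o['orientation'][2]);t=o['tool_pos']
for s in (-.0285,0,.0285): print((pix("scene",t+np.array([np.cos(y)*s,np.sin(y)*s,0]))-k+[80,60])*5)
print(t,k)
```

```text
[332.2825736  201.22126125]
[400.06113677 215.87475782]
[468.4314475  230.65618821]
[0.47725475 0.23991012 0.23789364] [271 309]
```

Run:
```python
from h import *
for c in ("scene","top"):
    p,d=vision.snapshot(c); P=world(c,d)
    k=pix(c,[.476,.241,.17]).astype(int)
    print(c,k)
    pts=[(150,120),(300,180),(290,120),(150,60),(340,50),(300,150)] if c=="scene" else [(350,400),(430,370),(400,250),(460,440),(350,290)]
    for (u,v) in pts:
        x=k[0]-80+u//5;y=k[1]-60+v//5
        print((u,v),P[y,x].round(3))
o=ctrl.get_obs();print(o['tool_pos'],o['clock'])
```

```text
scene [271 309]
(150, 120) [0.551 0.296 0.335]
(300, 180) [0.51  0.261 0.272]
(290, 120) [0.503 0.276 0.34 ]
(150, 60) [0.551 0.29  0.368]
(340, 50) [0.487 0.264 0.38 ]
(300, 150) [0.51  0.26  0.293]
top [187 250]
(350, 400) [0.417 0.228 0.343]
(430, 370) [0.428 0.196 0.349]
(400, 250) [0.476 0.21  0.346]
(460, 440) [0.401 0.184 0.348]
(350, 290) [0.447 0.206 0.456]
[0.47754235 0.24019912 0.23845538] 5.4
```

```bash
python3 -m jog '0 0 0 0 0 0.6 0.3; 0 0 0 0 0 0.6 0.3; 0 0 0 0 0 0.5 0.3; 0 0 0 0 0 0.4 0.3; 0 0 0 0 0 0 0.3'
```

```text
clock: 6.02
tool_pos: [0.4766, 0.2395, 0.1524]
orientation: [-180.0, -0.1, -168.0]
force: [-0.9, 0.1, 0.6]
opening: 0.0569
```

```bash
python3 -m jog '0 0 0 0 0 0 -1; 0 0 0 0 0 0 -1; 0 0 0 0 0 0 -1; 0 0 0 0 0 0 -1; 0 0 0 0 0 0 -1'
python3 - <<'E'
from h import *
o=ctrl.get_obs();print(o['tool_pos'],o['force'])
for c in ("scene","top"):
    p,d=vision.snapshot(c); 
    k=pix(c,[.476,.241,.17]).astype(int)
    cr=p[max(k[1]-60,0):k[1]+60,max(k[0]-80,0):k[0]+80]
    cv2.imwrite(f"pics/{c}_gr.png",cv2.resize(cr[:,:,::-1],None,fx=5,fy=5,interpolation=2))
E
```

```text
clock: 6.65
tool_pos: [0.4766, 0.2397, 0.153]
orientation: [-180.0, -0.0, -168.0]
force: [-2.7, 0.0, 2.8]
opening: 0.021
[0.47656613 0.23972827 0.15298871] [-2.72590656  0.04412498  2.82158771]
```

View pics/scene_gr.png

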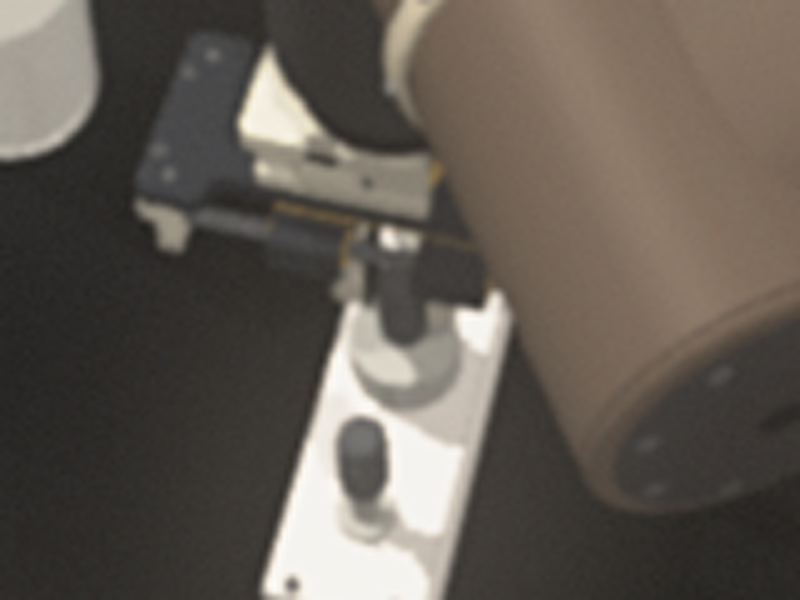

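The jaws stopped on the knob of the two-disc plunger at an opening of 21 mm (crop pixel about (400,280)). I'll lift it now.

```bash
python3 -m jog '0 0 0 0 0 -0.3 -1; 0 0 0 0 0 -0.7 -1; 0 0 0 0 0 -0.9 -1; 0 0 0 0 0 -1 -1; 0 0 0 0 0 -1 -1; 0 0 0 0 0 -1 -1; 0 0 0 0 0 -0.8 -1; 0 0 0 0 0 -0.3 -1'
python3 - <<'E'
from h import *
o=ctrl.get_obs();t=o['tool_pos'];print(t,o['force'])
for c in ("scene","top"):
    p,d=vision.snapshot(c); P=world(c,d)
    k=pix(c,t-[0,0,.06]).astype(int);print(k)
    cr=p[max(k[1]-60,0):k[1]+60,max(k[0]-80,0):k[0]+80]
    cv2.imwrite(f"pics/{c}_li.png",cv2.resize(cr[:,:,::-1],None,fx=5,fy=5,interpolation=2))
    for n in ("plunger_two","plunger_one","plunger_plain"): print(c,n,[(round(r['score'],2),np.round(r['location'],3)) for r in nets.boxes_of(n,c)[:2]])
E
```

```text
clock: 7.75
tool_pos: [0.4769, 0.24, 0.3946]
orientation: [179.9, 0.1, -168.0]
force: [-0.3, -0.5, -4.8]
opening: 0.0207
[0.47691033 0.23997509 0.39462426] [-0.342612   -0.54979615 -4.76686428]
[270 265]
scene plunger_two [(0.74, array([0.755, 0.145, 0.109])), (0.64, array([0.471, 0.247, 0.379]))]
scene plunger_one [(0.87, array([0.484, 0.183, 0.127]))]
scene plunger_plain [(0.63, array([0.457, 0.316, 0.163]))]
[173 240]
top plunger_two [(0.51, array([0.481, 0.224, 0.382]))]
top plunger_one [(0.54, array([0.487, 0.169, 0.128]))]
top plunger_plain [(0.61, array([0.455, 0.308, 0.178]))]
```

View pics/scene_li.png

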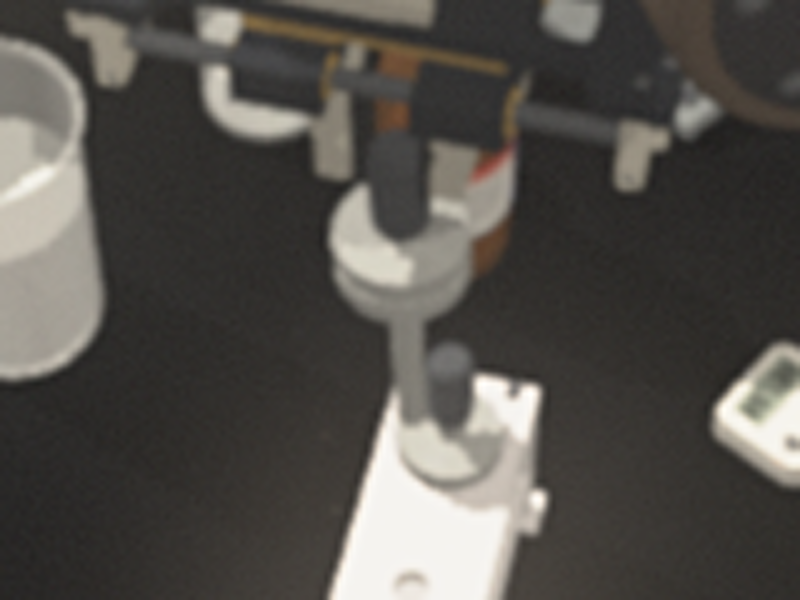

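```bash
python3 plan.py .5186 -.2133 .394 192.0 14 -1
```

```text
from [0.4763 0.2396 0.3915] [-1.7994e+02 -1.1000e-01 -1.6796e+02] dyaw -0.04
0 0 0 0.09 -0.81 -0.00 -1; 0 0 0 0.09 -0.81 -0.00 -1; 0 0 0 0.09 -0.81 -0.00 -1; 0 0 0 0.09 -0.81 -0.00 -1; 0 0 0 0.09 -0.81 -0.00 -1; 0 0 0 0.09 -0.81 -0.00 -1; 0 0 0 0.09 -0.81 -0.00 -1; 0 0 0 0.09 -0.81 -0.00 -1
0 0 0 0.09 -0.81 -0.00 -1; 0 0 0 0.09 -0.81 -0.00 -1; 0 0 0 0.09 -0.81 -0.00 -1; 0 0 0 0.09 -0.81 -0.00 -1; 0 0 0 0.09 -0.81 -0.00 -1; 0 0 0 0.09 -0.81 -0.00 -1
```

```bash
python3 -m jog '0 0 0 0.03 -0.3 0 -1; 0 0 0 0.06 -0.5 0 -1; 0 0 0 0.08 -0.7 0 -1; 0 0 0 0.09 -0.85 0 -1; 0 0 0 0.09 -0.85 0 -1; 0 0 0 0.09 -0.85 0 -1; 0 0 0 0.1 -0.85 0 -1; 0 0 0 0.1 -0.85 0 -1'; python3 -m jog '0 0 0 0.09 -0.85 0 -1; 0 0 0 0.09 -0.85 0 -1; 0 0 0 0.09 -0.85 0 -1; 0 0 0 0.09 -0.85 0 -1; 0 0 0 0.09 -0.85 0 -1; 0 0 0 0.08 -0.7 0.3 -1; 0 0 0 0.05 -0.45 0.6 -1; 0 0 0 0.02 -0.2 0.6 -1';  python3 -m jog '0 0 0 0 0 0.3 -1; 0 0 0 0 0 0 -1; 0 0 0 0 0 0 -1'; python3 plan.py .5186 -.2133 .321 192.0 1 -1
python3 - <<'E'
from h import *
o=ctrl.get_obs();t=o['tool_pos'];print(t,o['force'])
for c in ("scene","top"):
    p,d=vision.snapshot(c); P=world(c,d)
    k=pix(c,t-[0,0,.1]).astype(int);print(k)
    cr=p[max(k[1]-60,0):k[1]+60,max(k[0]-80,0):k[0]+80]
    cv2.imwrite(f"pics/{c}_ho.png",cv2.resize(cr[:,:,::-1],None,fx=5,fy=5,interpolation=2))
    np.save(c+"_ho.npy",d);cv2.imwrite("pics/"+c+"_ho_full.png",p[:,:,::-1])
E
```

```text
clock: 9.15
tool_pos: [0.4991, 0.0071, 0.3931]
orientation: [-180.0, 0.0, -168.0]
force: [1.2, 0.4, -4.7]
opening: 0.0204
clock: 10.15
tool_pos: [0.5218, -0.2168, 0.3322]
orientation: [-180.0, 0.0, -168.1]
force: [0.8, 0.6, -4.9]
opening: 0.0205
clock: 10.52
tool_pos: [0.5232, -0.2146, 0.3221]
orientation: [-179.9, 0.1, -167.9]
force: [0.4, 0.1, -4.9]
opening: 0.0211
from [ 0.5232 -0.2146  0.3221] [-1.7994e+02  1.0000e-01 -1.6794e+02] dyaw -0.06
0 0 0.01 0.10 0.06 0.03 -1
[ 0.52317421 -0.21464362  0.32211343] [ 0.38625328  0.1351613  -4.93346052]
[332 154]
[387 225]
```

View pics/scene_ho.png

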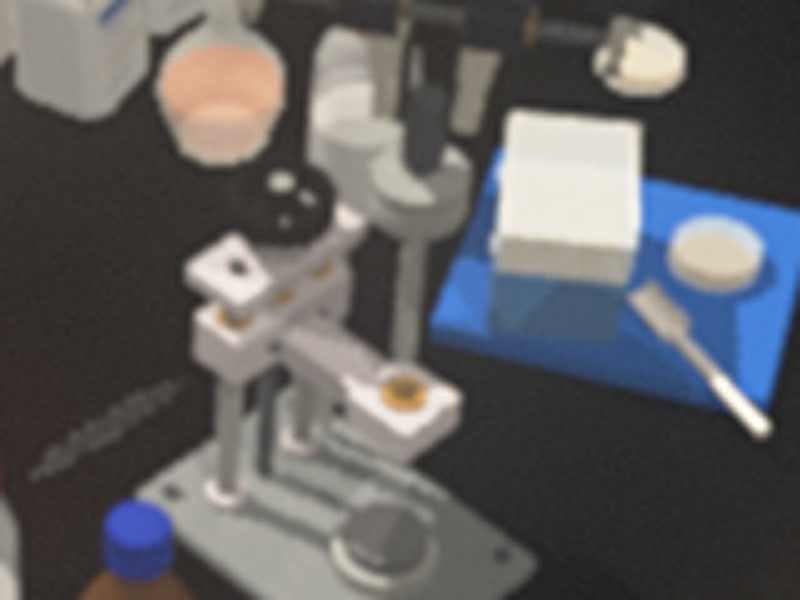

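View pics/top_ho.png

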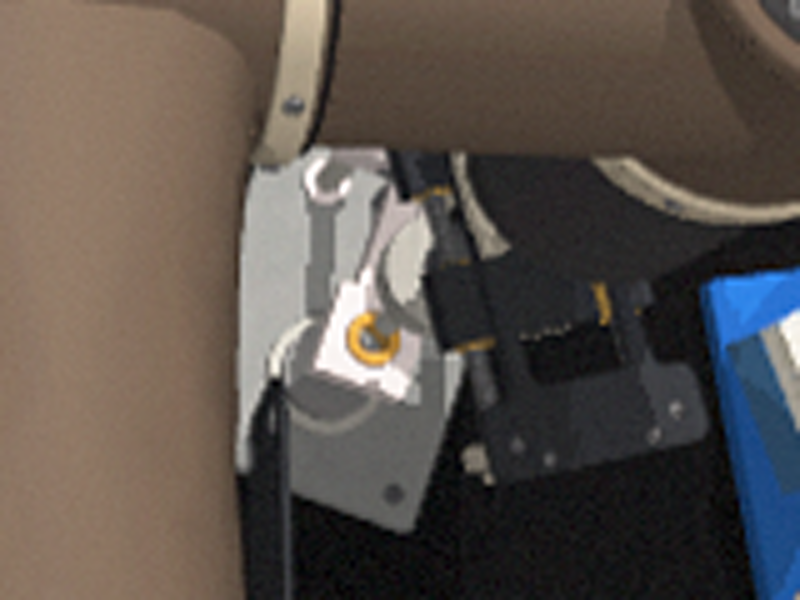

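Run:
```python
from h import *
for c,b in (("scene",(315,150,350,185)),("top",(365,215,400,250))):
    p=cv2.imread("pics/"+c+"_ho_full.png");x0,y0,x1,y1=b
    cv2.imwrite(f"pics/{c}_zoom.png",cv2.resize(p[y0:y1,x0:x1],None,fx=16,fy=16,interpolation=0))
```

```text
(no output)
```

View pics/scene_zoom.png

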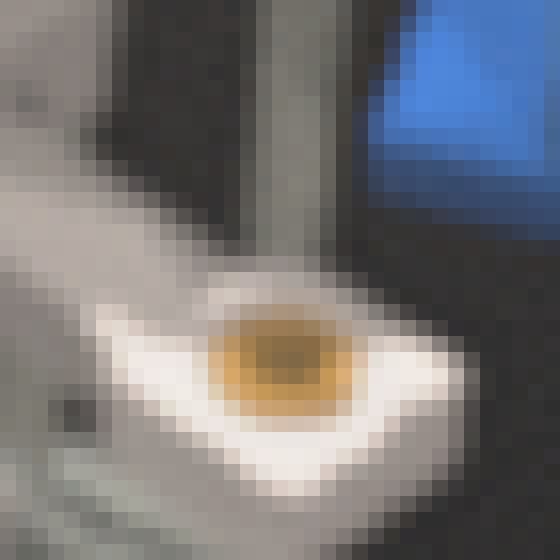

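View pics/top_zoom.png

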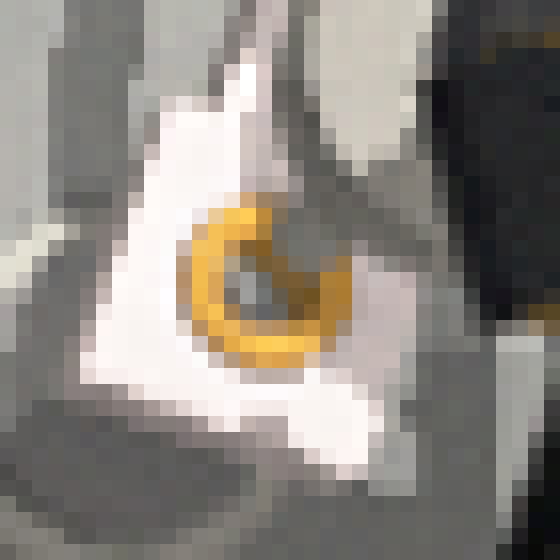

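```bash
python3 - <<'E'
from h import *
def ray(c,u,v,z):
    i=vision.camera_info(c);K=i['camera_matrix'];T=np.linalg.inv(i['camera_from_world'])
    r=T[:3,:3]@np.linalg.inv(K)@[u,v,1];o=T[:3,3];return (o+r*(z-o[2])/r[2]).round(4)
for c,f,b in (("scene",(332.7,165.4),(332.3,172.1)),("top",(384.4,230.1),(381.1,232.1))):
    F=ray(c,*f,.181);B=ray(c,*b,.157);print(c,F,B,B-F)
print(ctrl.get_obs()['tool_pos'],ctrl.get_obs()['clock'])
E
python3 plan.py .5186 -.2133 .3 192.0 1 -1
```

```text
scene [ 0.5202 -0.2158  0.181 ] [ 0.5188 -0.215   0.157 ] [-0.0014  0.0008 -0.024 ]
top [ 0.5191 -0.2168  0.181 ] [ 0.518  -0.2138  0.157 ] [-0.0011  0.003  -0.024 ]
[ 0.52327065 -0.21440858  0.32198552] 10.625
from [ 0.5233 -0.2144  0.322 ] [-1.7996e+02  1.0000e-01 -1.6793e+02] dyaw -0.07
0 0 0.01 0.11 0.05 0.55 -1
```

```bash
python3 -m jog '0 0 0 0.065 0.055 0.2 -1; 0 0 0 0 0 0.2 -1; 0 0 0 0 0 0 -1; 0 0 0 0 0 0 -1'
python3 - <<'E'
from h import *
o=ctrl.get_obs();t=o['tool_pos'];print(t,o['force'])
for c,b in (("scene",(315,150,350,185)),("top",(365,215,400,250))):
    p,d=vision.snapshot(c);x0,y0,x1,y1=b
    cv2.imwrite(f"pics/{c}_zoom2.png",cv2.resize(p[y0:y1,x0:x1,::-1],None,fx=16,fy=16,interpolation=0))
E
```

```text
clock: 11.12
tool_pos: [0.5199, -0.213, 0.3048]
orientation: [-180.0, -0.0, -168.0]
force: [-0.7, 0.1, -4.6]
opening: 0.0206
[ 0.51989748 -0.21303938  0.30479777] [-0.67047728  0.14481777 -4.56859527]
```

View pics/scene_zoom2.png

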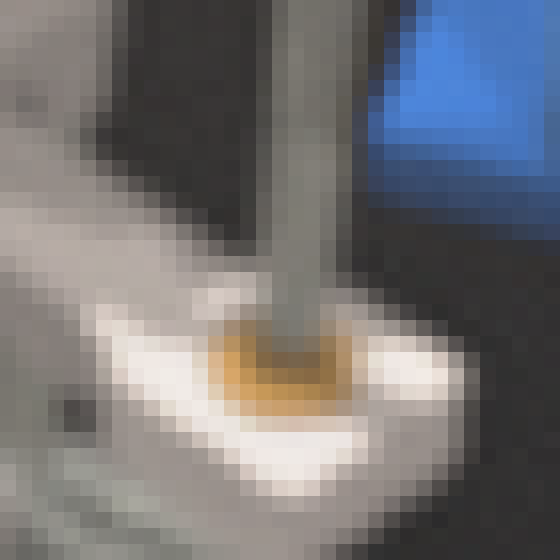

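View pics/top_zoom2.png

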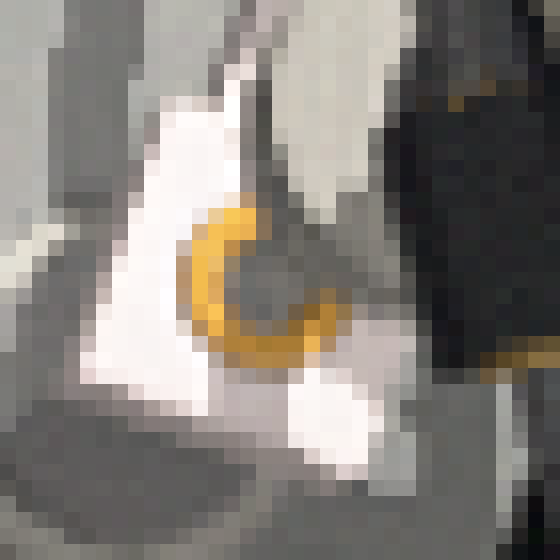

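```bash
python3 -m jog '0 0 0 -0.03 0 0 -1; 0 0 0 0 0 0.15 -1; 0 0 0 0 0 0.15 -1; 0 0 0 0 0 0.15 -1; 0 0 0 0 0 0.1 -1; 0 0 0 0 0 0 -1'
python3 - <<'E'
from h import *
o=ctrl.get_obs();t=o['tool_pos'];print(t,o['force'],o['moment'])
for c,b in (("scene",(315,150,350,185)),("top",(365,215,400,250))):
    p,d=vision.snapshot(c);x0,y0,x1,y1=b
    cv2.imwrite(f"pics/{c}_zoom3.png",cv2.resize(p[y0:y1,x0:x1,::-1],None,fx=16,fy=16,interpolation=0))
E
```

```text
clock: 11.98
tool_pos: [0.5208, -0.2127, 0.2823]
orientation: [180.0, -0.0, -168.0]
force: [0.2, 0.2, -4.7]
opening: 0.0209
[ 0.52079918 -0.21267282  0.2823257 ] [ 0.21186781  0.18525045 -4.69406281] [0.03273936 0.11347227 0.00732817]
```

View pics/scene_zoom3.png

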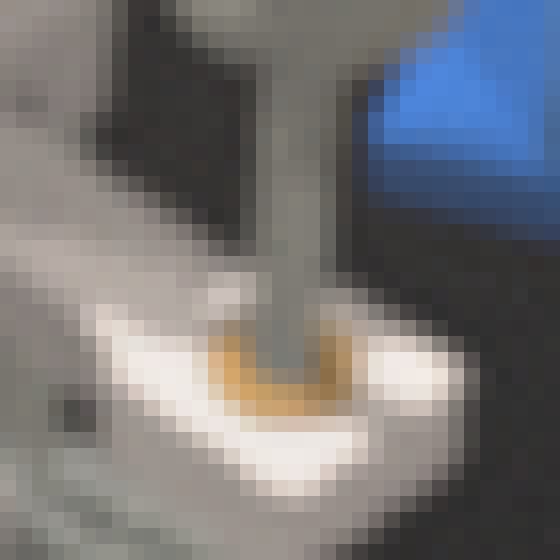

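View pics/top_zoom3.png

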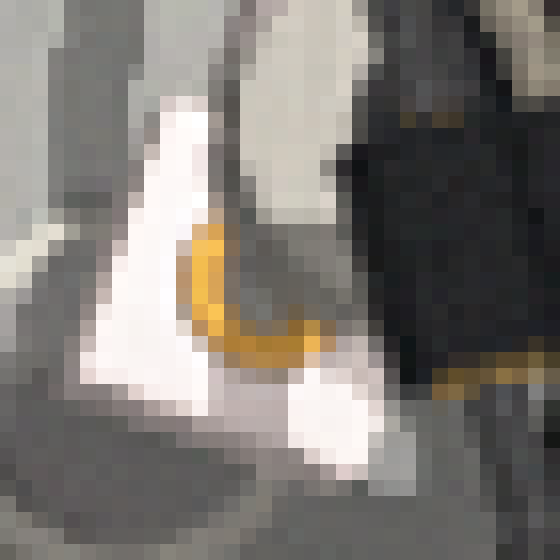

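The stem is about 16 mm inside the brass ring with no side force. I'll keep lowering it.

```bash
python3 -m jog '0 0 0 0 0 0.35 -1; 0 0 0 0 0 0.4 -1; 0 0 0 0 0 0.4 -1; 0 0 0 0 0 0.35 -1; 0 0 0 0 0 0.25 -1; 0 0 0 0 0 0.1 -1; 0 0 0 0 0 0 -1'
python3 - <<'E'
from h import *
o=ctrl.get_obs();t=o['tool_pos'];print(t,o['force'],o['moment'])
for c,b in (("scene",(290,120,370,190)),):
    p,d=vision.snapshot(c);x0,y0,x1,y1=b
    cv2.imwrite(f"pics/{c}_zoom4.png",cv2.resize(p[y0:y1,x0:x1,::-1],None,fx=8,fy=8,interpolation=2))
E
```

```text
clock: 12.95
tool_pos: [0.5207, -0.2127, 0.2085]
orientation: [180.0, -0.0, -168.0]
force: [-1.6, -0.4, -5.2]
opening: 0.0207
[ 0.52067074 -0.21274374  0.20850881] [-1.61856382 -0.35495731 -5.20095037] [-0.24363211  0.83173392 -0.02066665]
```

View pics/scene_zoom4.png

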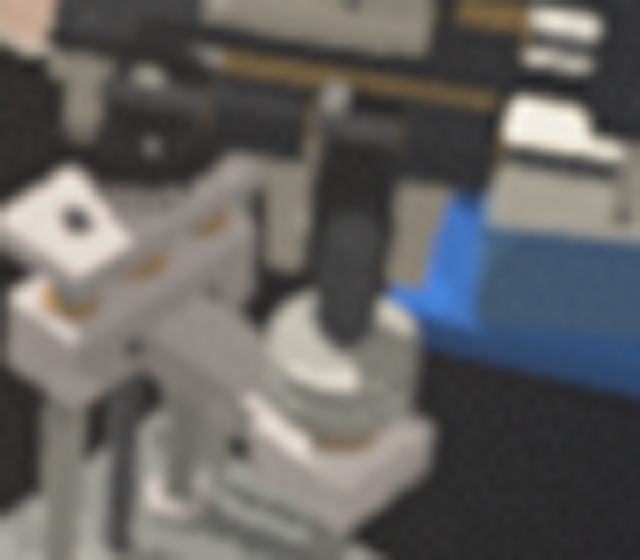

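```bash
python3 -m jog '0 0 0 0.025 0 0 -1; 0 0 0 0 0 0.07 -1; 0 0 0 0 0 0.07 -1; 0 0 0 0 0 0 -1'; python3 -m jog '0 0 0 0 0 0.03 -1; 0 0 0 0 0 0.03 -1;  0 0 0 0 0 0 -1'
```

```text
clock: 13.5
tool_pos: [0.52, -0.2129, 0.2029]
orientation: [180.0, -0.0, -168.0]
force: [-1.9, -0.8, -3.7]
opening: 0.0206
clock: 13.88
tool_pos: [0.52, -0.2129, 0.2007]
orientation: [180.0, -0.0, -168.0]
force: [-0.1, -0.5, -4.4]
opening: 0.0203
```

```bash
python3 -m jog '0 0 0 0 0 0.03 -1; 0 0 0 0 0 0.02 -1; 0 0 0 0 0 0 -1'; python3 -m jog '0 0 0 0 0 0.03 -1;  0 0 0 0 0 0 -1; 0 0 0 0 0 0 -1'
python3 - <<'E'
from h import *
o=ctrl.get_obs();t=o['tool_pos'];print(t,o['force'],o['moment'])
for c,b in (("scene",(290,120,370,190)),):
    p,d=vision.snapshot(c);x0,y0,x1,y1=b
    cv2.imwrite(f"pics/{c}_zoom5.png",cv2.resize(p[y0:y1,x0:x1,::-1],None,fx=8,fy=8,interpolation=2))
E
```

```text
clock: 14.25
tool_pos: [0.5206, -0.2135, 0.2004]
orientation: [-179.9, 0.1, -167.9]
force: [-4.4, -1.0, 7.0]
opening: 0.021
clock: 14.62
tool_pos: [0.5208, -0.2138, 0.2001]
orientation: [-179.9, 0.1, -167.9]
force: [-4.5, -0.4, 10.9]
opening: 0.0206
[ 0.52083122 -0.21382245  0.20010327] [-4.4985072  -0.44421057 10.89790909] [-0.10966234  1.93031909 -0.02371095]
```

View pics/scene_zoom5.png

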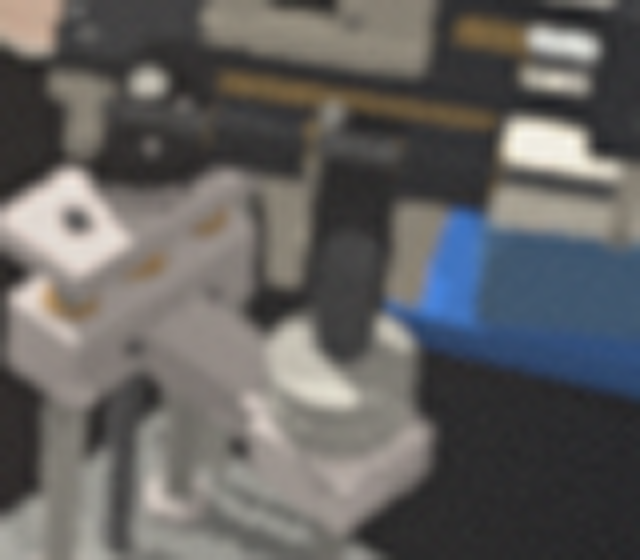

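```bash
python3 -m jog '0 0 0 0 0 -0.02 -0.1; 0 0 0 0 0 0 -0.1; 0 0 0 0 0 0 -0.1; 0 0 0 0 0 0 -0.1'
python3 - <<'E'
from h import *
o=ctrl.get_obs();t=o['tool_pos'];print(t,o['force'],o['moment'])
for c,b in (("scene",(290,120,370,190)),):
    p,d=vision.snapshot(c);x0,y0,x1,y1=b
    cv2.imwrite(f"pics/{c}_zoom6.png",cv2.resize(p[y0:y1,x0:x1,::-1],None,fx=8,fy=8,interpolation=2))
E
```

```text
clock: 15.18
tool_pos: [0.5201, -0.2129, 0.1982]
orientation: [180.0, -0.0, -168.0]
force: [0.5, 0.2, 0.5]
opening: 0.0391
[ 0.5201123  -0.21287273  0.19819745] [0.46520319 0.1775273  0.46770056] [ 0.03998448  0.09983277 -0.04851071]
```

View pics/scene_zoom6.png

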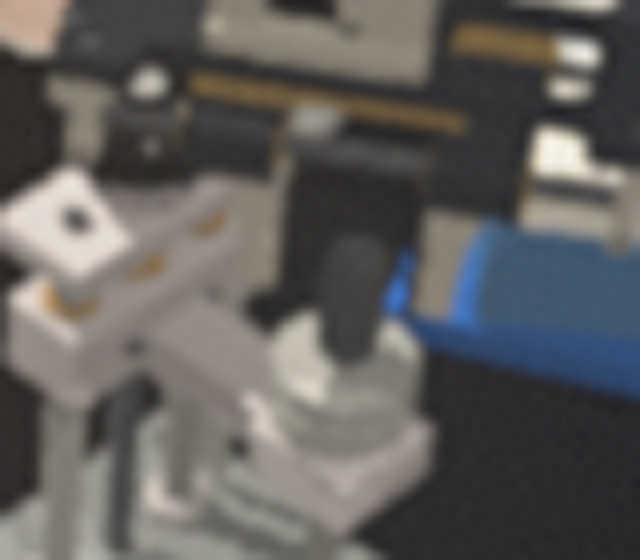

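```bash
python3 -m jog '0 0 0 0 0 -0.4 -0.1; 0 0 0 0 0 -0.8 -0.1; 0 0 0 0 0 -1 -0.1; 0 0 0 0 0 -0.8 -0.1; 0 0 0 0 0 -0.3 1'; python3 plan.py .613 -.248 .31 295 18 1
```

```text
clock: 15.85
tool_pos: [0.5208, -0.2132, 0.3336]
orientation: [-179.9, 0.2, -168.0]
force: [0.5, -0.0, -1.3]
opening: 0.0449
from [ 0.5208 -0.2132  0.3336] [-179.9     0.23 -167.96] dyaw 102.96
0 0 -1.00 -0.12 -0.07 0.03 1; 0 0 -1.00 -0.11 -0.09 0.03 1; 0 0 -1.00 -0.10 -0.10 0.03 1; 0 0 -1.00 -0.09 -0.10 0.03 1; 0 0 -1.00 -0.08 -0.11 0.03 1; 0 0 -1.00 -0.07 -0.12 0.03 1; 0 0 -1.00 -0.05 -0.13 0.03 1; 0 0 -1.00 -0.04 -0.13 0.03 1
0 0 -1.00 -0.03 -0.13 0.03 1; 0 0 -1.00 -0.01 -0.14 0.03 1; 0 0 -1.00 0 -0.14 0.03 1; 0 0 -1.00 0.01 -0.14 0.03 1; 0 0 -1.00 0.03 -0.13 0.03 1; 0 0 -1.00 0.04 -0.13 0.03 1; 0 0 -1.00 0.05 -0.13 0.03 1; 0 0 -1.00 0.07 -0.12 0.03 1
0 0 -1.00 0.08 -0.11 0.03 1; 0 0 -1.00 0.09 -0.10 0.03 1
```

```bash
python3 -m jog '0 0 -1 -0.12 -0.07 0 1; 0 0 -1 -0.11 -0.09 0 1; 0 0 -1 -0.1 -0.1 0 1; 0 0 -1 -0.09 -0.1 0 1; 0 0 -1 -0.08 -0.11 0 1; 0 0 -1 -0.07 -0.12 0 1; 0 0 -1 -0.05 -0.13 0 1; 0 0 -1 -0.04 -0.13 0 1'; python3 -m jog '0 0 -1 -0.03 -0.13 0.06 1; 0 0 -1 -0.01 -0.14 0.06 1; 0 0 -1 0 -0.14 0.06 1; 0 0 -1 0.01 -0.14 0.06 1; 0 0 -1 0.03 -0.13 0.06 1; 0 0 -1 0.04 -0.13 0.06 1; 0 0 -1 0.05 -0.13 0.06 1; 0 0 -1 0.07 -0.12 0.06 1'; python3 -m jog '0 0 -1 0.08 -0.11 0 1; 0 0 -1 0.09 -0.1 0 1; 0 0 0 0 0 0 1'
python3 - <<'E'
from h import *
o=ctrl.get_obs();t=o['tool_pos'];print(t,o['joint_pos'].round(1))
for c,b in (("scene",(290,120,370,190)),("top",(340,160,440,260))):
    p,d=vision.snapshot(c);x0,y0,x1,y1=b;P=world(c,d)
    cv2.imwrite(f"pics/{c}_zoom7.png",cv2.resize(p[y0:y1,x0:x1,::-1],None,fx=6,fy=6,interpolation=2))
    W=P[...,2];m=(abs(P[...,0]-.52)<.02)&(abs(P[...,1]+.213)<.02)&(W>.215)&(W<.26);Q=P[m]
    if len(Q)>5:print(c,len(Q),'knob',np.percentile(Q[:,2],[50,75,90]).round(4),((Q.min(0)+Q.max(0))/2).round(4))
    m=(abs(P[...,0]-.476)<.1)&(abs(P[...,1]-.24)<.1)&(W>.18)&(W<.2);Q=P[m];print('rackknobs',np.percentile(Q[:,2],[50,75,90]).round(4))
E
python3 plan.py .613 -.248 .26 295 2 1
```

```text
clock: 16.85
tool_pos: [0.5615, -0.2282, 0.3301]
orientation: [180.0, -0.0, -121.9]
force: [-1.1, 0.2, 0.2]
opening: 0.0878
clock: 17.85
tool_pos: [0.6027, -0.2437, 0.3107]
orientation: [180.0, 0.0, -76.1]
force: [-0.5, -0.9, 0.0]
opening: 0.0875
clock: 18.23
tool_pos: [0.6128, -0.2478, 0.3105]
orientation: [179.9, 0.0, -64.9]
force: [-0.9, 0.4, -0.1]
opening: 0.0875
[ 0.61277736 -0.24782219  0.31054352] [ -5.2  16.8   8.8  -0.  -82.1 120.3]
scene 74 knob [0.2302 0.2348 0.2367] [ 0.52   -0.2087  0.2283]
rackknobs [0.1878 0.1888 0.1899]
top 93 knob [0.2343 0.2367 0.2376] [ 0.5172 -0.2128  0.2275]
rackknobs [0.1873 0.1892 0.1903]
from [ 0.6126 -0.2478  0.3109] [ 1.7997e+02  2.0000e-02 -6.4970e+01] dyaw -0.03
0 0 0 0.00 0 0.64 1; 0 0 0 0.00 0 0.64 1
```

View pics/scene_zoom7.png

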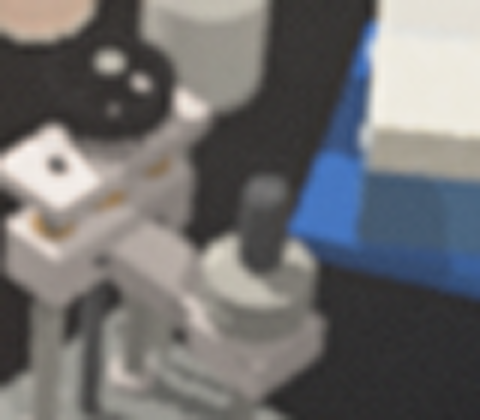

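View pics/top_zoom7.png

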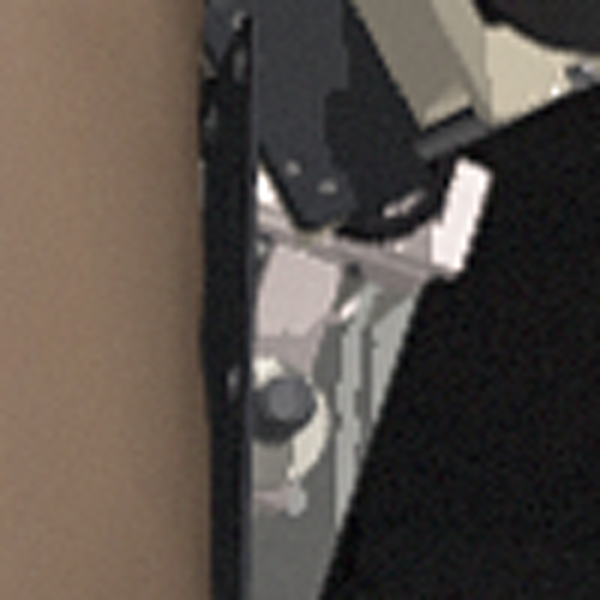

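Plunger is seated upright in the bush, with the knob top at about 0.236, which means about 4 mm of travel so far. Next I'll lower the open jaws over the handwheel.

```bash
python3 -m jog '0 0 0 0 0 0.6 1; 0 0 0 0 0 0.6 1; 0 0 0 0 0 0.6 1; 0 0 0 0 0 0.4 1; 0 0 0 0 0 0.22 1; 0 0 0 0 0 0 1'; python3 -m jog '0 0 0 0 0 0 0.5; 0 0 0 0 0 0 0.4; 0 0 0 0 0 0 0.4; 0 0 0 0 0 0 0.35; 0 0 0 0 0 0 0.3'
```

```text
clock: 19.08
tool_pos: [0.6127, -0.2479, 0.2142]
orientation: [180.0, 0.0, -64.9]
force: [0.3, -0.4, 0.7]
opening: 0.0876
clock: 19.7
tool_pos: [0.613, -0.2481, 0.2146]
orientation: [-180.0, -0.0, -64.8]
force: [0.1, -1.1, 0.1]
opening: 0.0584
```

```bash
python3 -m jog '0 0 0 0 0 0 -1; 0 0 0 0 0 0 -1; 0 0 0 0 0 0 -1; 0 0 0 0 0 0 -1'
```

```text
clock: 20.2
tool_pos: [0.613, -0.2481, 0.2146]
orientation: [-180.0, -0.0, -64.8]
force: [1.0, -2.9, 1.0]
opening: 0.0581
```

```bash
python3 -m jog '0 0 0.4 0 0 0 -1; 0 0 0.8 0 0 0 -1; 0 0 0.8 0 0 0 -1; 0 0 0.8 0 0 0 -1; 0 0 0.8 0 0 0 -1; 0 0 0.8 0 0 0 -1; 0 0 0.4 0 0 0 -1; 0 0 0 0 0 0 -1'
python3 - <<'E'
from h import *
o=ctrl.get_obs();t=o['tool_pos'];print(t,o['joint_pos'].round(1),o['force'],o['moment'])
for c,b in (("scene",(290,120,370,190)),):
    p,d=vision.snapshot(c);x0,y0,x1,y1=b;P=world(c,d)
    cv2.imwrite(f"pics/{c}_zoom8.png",cv2.resize(p[y0:y1,x0:x1,::-1],None,fx=6,fy=6,interpolation=2))
    W=P[...,2];m=(abs(P[...,0]-.52)<.02)&(abs(P[...,1]+.213)<.02)&(W>.205)&(W<.26);Q=P[m]
    if len(Q)>5:print(c,len(Q),'knob',np.percentile(Q[:,2],[50,75,90]).round(4),((Q.min(0)+Q.max(0))/2).round(4))
E
```

```text
clock: 21.2
tool_pos: [0.6133, -0.2495, 0.2146]
orientation: [-179.9, -0.1, -92.4]
force: [2.5, -9.4, -1.3]
opening: 0.0584
[ 0.61325517 -0.24946952  0.21462504] [ -5.2  19.   -0.4   0.1 -70.6  92.8] [ 2.47113854 -9.37121114 -1.33331316] [-3.18007309 -0.7980475  -0.13230793]
scene 98 knob [0.2245 0.2317 0.2337] [ 0.5205 -0.2082  0.221 ]
```

View pics/scene_zoom8.png

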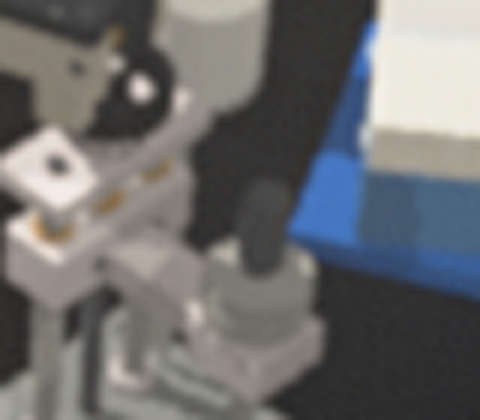

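```bash
python3 -m jog '0 0 0.5 0.04 0 0 -1; 0 0 1 0 0 0 -1; 0 0 1 0 0 0 -1; 0 0 1 0 0 0 -1; 0 0 1 0 0 0 -1; 0 0 0.5 0 0 0 -1; 0 0 0 0 0 0 -1'
python3 - <<'E'
from h import *
o=ctrl.get_obs();t=o['tool_pos'];print(t,o['joint_pos'].round(1),o['force'],o['moment'])
E
```

```text
clock: 22.12
tool_pos: [0.6128, -0.251, 0.2146]
orientation: [-179.9, -0.1, -121.1]
force: [1.0, -7.5, 0.3]
opening: 0.0584
[ 0.61275003 -0.25102407  0.21460059] [ -5.4  19.   -0.3   0.1 -70.6  64.3] [ 1.03811634 -7.51611192  0.2522302 ] [-2.94800253 -0.32687553 -0.1109275 ]
```

```bash
python3 -m jog '0 0 0.5 0.03 -0.02 0 -1; 0 0 1 0 0 0 -1; 0 0 1 0 0 0 -1; 0 0 1 0 0 0 -1; 0 0 1 0 0 0 -1; 0 0 1 0 0 0 -1; 0 0 0.5 0 0 0 -1; 0 0 0 0 0 0 -1'
python3 - <<'E'
from h import *
o=ctrl.get_obs();t=o['tool_pos'];print(t,o['joint_pos'].round(1),o['force'],o['moment'])
E
```

```text
clock: 23.12
tool_pos: [0.6114, -0.2523, 0.2145]
orientation: [-180.0, -0.2, -155.5]
force: [-3.6, -6.5, 3.5]
opening: 0.0587
[ 0.61135768 -0.25229112  0.21453713] [ -5.5  19.   -0.3   0.1 -70.8  30. ] [-3.59566737 -6.49002084  3.540539  ] [-2.35988877  1.36378752 -0.056342  ]
```

```bash
python3 -m jog '0 0 0.5 0.04 -0.02 0 -1; 0 0 1 0 0 0 -1; 0 0 1 0 0 0 -1; 0 0 1 0 0 0 -1; 0 0 1 0 0 0 -1; 0 0 1 0 0 0 -1; 0 0 0.5 0 0 0 -1; 0 0 0 0 0 0 -1'
python3 - <<'E'
from h import *
o=ctrl.get_obs();t=o['tool_pos'];print(t,o['joint_pos'].round(1),o['force'],o['moment'])
for c,b in (("scene",(290,120,370,190)),):
    p,d=vision.snapshot(c);x0,y0,x1,y1=b;P=world(c,d)
    cv2.imwrite(f"pics/{c}_zoom9.png",cv2.resize(p[y0:y1,x0:x1,::-1],None,fx=6,fy=6,interpolation=2))
    W=P[...,2];m=(abs(P[...,0]-.52)<.02)&(abs(P[...,1]+.213)<.02)&(W>.205)&(W<.26);Q=P[m]
    if len(Q)>5:print(c,len(Q),'knob',np.percentile(Q[:,2],[50,75,90]).round(4),((Q.min(0)+Q.max(0))/2).round(4))
E
```

```text
clock: 24.12
tool_pos: [0.6095, -0.2526, 0.2145]
orientation: [-180.0, -0.2, 170.2]
force: [-6.7, -1.0, 5.4]
opening: 0.0583
[ 0.60951352 -0.25261147  0.21449726] [ -5.6  18.9  -0.4   0.  -70.9  -4.2] [-6.72959905 -1.04543481  5.44237669] [-0.49464773  2.39152514 -0.1394501 ]
scene 76 knob [0.2206 0.2241 0.2259] [ 0.5201 -0.208   0.2166]
```

View pics/scene_zoom9.png

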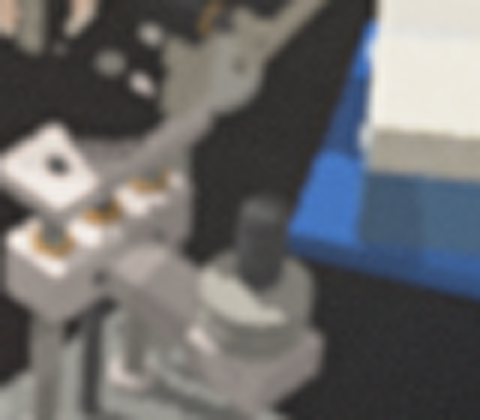

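```bash
python3 -m jog '0 0 0.5 0.04 0 0 -1; 0 0 1 0 0 0 -1; 0 0 1 0 0 0 -1; 0 0 1 0 0 0 -1; 0 0 1 0 0 0 -1; 0 0 1 0 0 0 -1; 0 0 0.5 0 0 0 -1; 0 0 0 0 0 0 -1'
python3 - <<'E'
from h import *
o=ctrl.get_obs();t=o['tool_pos'];print(t,o['joint_pos'].round(1),o['force'],o['moment'])
for c,b in (("scene",(290,120,370,190)),):
    p,d=vision.snapshot(c);x0,y0,x1,y1=b;P=world(c,d)
    W=P[...,2];m=(abs(P[...,0]-.52)<.02)&(abs(P[...,1]+.213)<.02)&(W>.205)&(W<.26);Q=P[m]
    if len(Q)>5:print(c,len(Q),'knob',np.percentile(Q[:,2],[50,75,90]).round(4),((Q.min(0)+Q.max(0))/2).round(4))
E
```

```text
clock: 25.18
tool_pos: [0.6078, -0.2518, 0.2145]
orientation: [-179.9, -0.2, 135.8]
force: [-6.5, 1.2, 5.7]
opening: 0.058
[ 0.60780941 -0.25178368  0.21450604] [ -5.6  18.8  -0.6  -0.  -70.8 -38.6] [-6.53919799  1.24130883  5.73270959] [ 0.36049151  2.64098838 -0.14221393]
scene 65 knob [0.2171 0.221  0.2223] [ 0.5192 -0.2098  0.2148]
```

```bash
python3 -m jog '0 0 0.5 0.03 -0.03 0 -1; 0 0 1 0 0 0 -1; 0 0 1 0 0 0 -1; 0 0 1 0 0 0 -1; 0 0 1 0 0 0 -1; 0 0 0.5 0 0 0 -1; 0 0 0 0 0 0 -1'
python3 - <<'E'
from h import *
o=ctrl.get_obs();t=o['tool_pos'];print(t,o['joint_pos'].round(1),o['force'],o['moment'])
for c,b in (("scene",(290,120,370,190)),):
    p,d=vision.snapshot(c);x0,y0,x1,y1=b;P=world(c,d)
    cv2.imwrite(f"pics/{c}_zoom10.png",cv2.resize(p[y0:y1,x0:x1,::-1],None,fx=8,fy=8,interpolation=2))
    W=P[...,2];m=(abs(P[...,0]-.52)<.02)&(abs(P[...,1]+.213)<.02)&(W>.205)&(W<.26);Q=P[m]
    if len(Q)>5:print(c,len(Q),'knob',np.percentile(Q[:,2],[50,75,90]).round(4),((Q.min(0)+Q.max(0))/2).round(4))
E
```

```text
clock: 26.1
tool_pos: [0.607, -0.2505, 0.2145]
orientation: [-179.9, -0.2, 107.2]
force: [-4.6, 6.4, 7.0]
opening: 0.0583
[ 0.60696001 -0.25049705  0.21450967] [ -5.5  18.6  -0.8  -0.1 -70.7 -67.2] [-4.60225735  6.35716142  6.95484249] [ 2.23789814  1.87603569 -0.07965571]
scene 70 knob [0.2176 0.22   0.2222] [ 0.5149 -0.21    0.2157]
```

View pics/scene_zoom10.png

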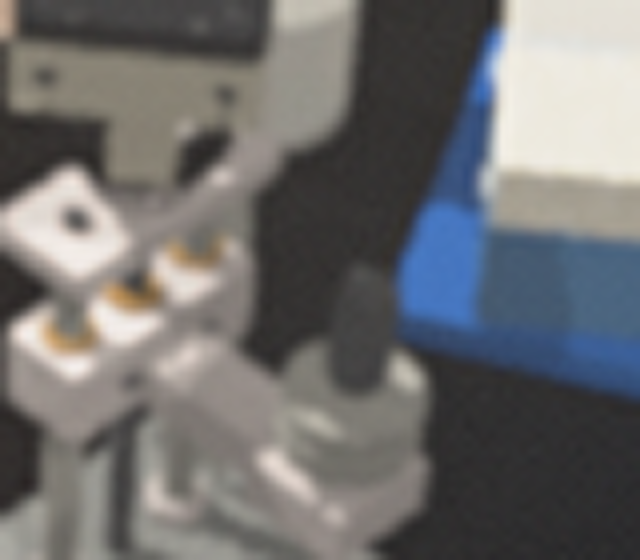

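```bash
python3 -m jog '0 0 0.5 0.04 -0.01 0 -1; 0 0 1 0 0 0 -1; 0 0 1 0 0 0 -1; 0 0 1 0 0 0 -1; 0 0 1 0 0 0 -1; 0 0 0.5 0 0 0 -1; 0 0 0 0 0 0 -1'
python3 - <<'E'
from h import *
o=ctrl.get_obs();t=o['tool_pos'];print(t,o['joint_pos'].round(1),o['force'],o['moment'])
for c,b in (("scene",(290,120,370,190)),("top",(340,160,440,260))):
    p,d=vision.snapshot(c);x0,y0,x1,y1=b;P=world(c,d)
    cv2.imwrite(f"pics/{c}_zoom11.png",cv2.resize(p[y0:y1,x0:x1,::-1],None,fx=8 if c=="scene" else 6,fy=8 if c=="scene" else 6,interpolation=2))
    W=P[...,2];m=(abs(P[...,0]-.52)<.02)&(abs(P[...,1]+.213)<.02)&(W>.205)&(W<.26);Q=P[m]
    if len(Q)>5:print(c,len(Q),'knob',np.percentile(Q[:,2],[50,75,90]).round(4),((Q.min(0)+Q.max(0))/2).round(4))
    for xs in (.03,.04,.05,.06):
        q=np.array([.52+xs*.935,-.213-xs*.353]);m=(np.hypot(P[...,0]-q[0],P[...,1]-q[1])<.006)&(W>.1)&(W<.17);print(c,xs,m.sum(),np.nanmedian(W[m]) if m.sum() else '')
E
```

```text
clock: 27.02
tool_pos: [0.6069, -0.2489, 0.2145]
orientation: [-179.9, -0.1, 78.6]
force: [-3.7, 6.7, 6.2]
opening: 0.0584
[ 0.60686811 -0.24888651  0.21449676] [ -5.4  18.5  -0.9  -0.1 -70.6 -96. ] [-3.66009534  6.68075636  6.2394051 ] [ 2.31287523  1.10950026 -0.08187644]
scene 65 knob [0.2178 0.2206 0.2224] [ 0.5147 -0.2108  0.2146]
scene 0.03 7 0.13405423872498456
scene 0.04 11 0.1348563578494415
scene 0.05 8 0.1355346770820295
scene 0.06 11 0.1353703086199839
top 84 knob [0.2198 0.2225 0.2232] [ 0.5129 -0.2157  0.216 ]
top 0.03 14 0.13603481428972997
top 0.04 20 0.13621547469712436
top 0.05 20 0.13684879702336383
top 0.06 17 0.1360996032688011
```

View pics/scene_zoom11.png

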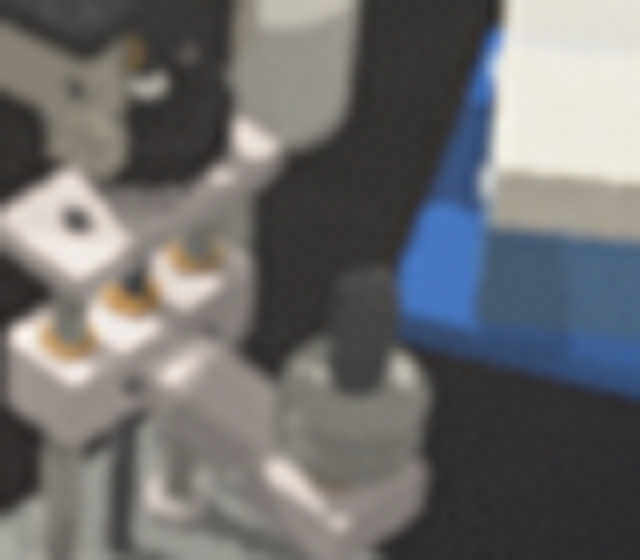

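View pics/top_zoom11.png

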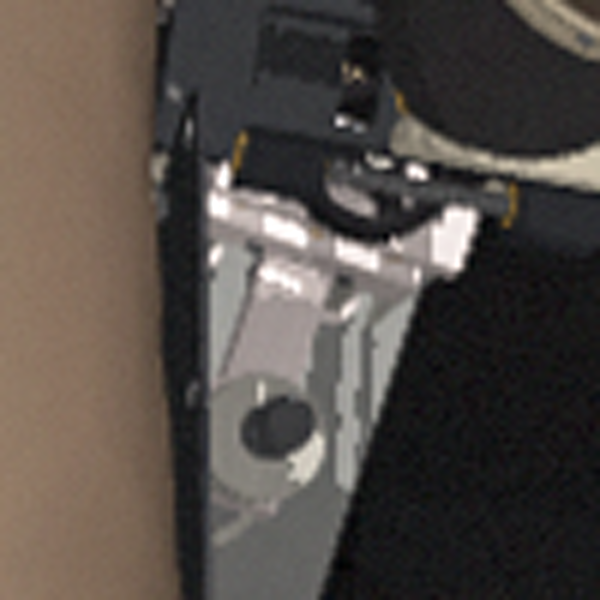

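Run:
```python
from h import *
for c in ("scene","top"):
    p,d=vision.snapshot(c);P1=world(c,d);P0=np.load(c+".npy")
    for xs in (.03,.04,.05,.06):
        r=[]
        for P in (P0,P1):
            W=P[...,2]
            q=np.array([.518+xs*.935,-.213-xs*.353]);m=(np.hypot(P[...,0]-q[0],P[...,1]-q[1])<.006)&(W>.1)&(W<.17);r+= [m.sum(),np.nanmedian(W[m])]
        print(c,xs,r,r[3]-r[1])
```

```text
scene 0.03 [np.int64(10), np.float64(0.15552937159279268), np.int64(4), np.float64(0.13402397820196393)] -0.021505393390828742
scene 0.04 [np.int64(11), np.float64(0.154681649650662), np.int64(12), np.float64(0.1363525773414611)] -0.01832907230920089
scene 0.05 [np.int64(8), np.float64(0.15543309710804382), np.int64(12), np.float64(0.1353830220101569)] -0.02005007509788692
scene 0.06 [np.int64(9), np.float64(0.15482523181389862), np.int64(8), np.float64(0.13671961802745447)] -0.018105613786444152
top 0.03 [np.int64(19), np.float64(0.15499369387478956), np.int64(10), np.float64(0.13565097967593864)] -0.01934271419885092
top 0.04 [np.int64(20), np.float64(0.1548901810710489), np.int64(18), np.float64(0.13561375909461726)] -0.019276421976431646
top 0.05 [np.int64(21), np.float64(0.15589925980463049), np.int64(18), np.float64(0.13497296323987573)] -0.020926296564754754
top 0.06 [np.int64(18), np.float64(0.15611832057861563), np.int64(20), np.float64(0.13531328188428193)] -0.0208050386943337
```

```bash
python3 -m jog '0 0 0.4 0.03 0 0 -1; 0 0 0 0 0 0 -1; 0 0 0 0 0 0 0.5; 0 0 0 0 0 0 1; 0 0 0 0 0 0 1; 0 0 0 0 0 0 1'; python3 -m jog '0 0 0 0 0 -0.3 1; 0 0 0 0 0 -0.6 1; 0 0 0 0 0 -0.9 1; 0 0 0 0 0 -0.9 1; 0 0 0 0 0 -0.6 1'
```

```text
clock: 27.98
tool_pos: [0.6078, -0.2495, 0.2141]
orientation: [-180.0, 0.0, 76.3]
force: [0.2, 0.5, -0.5]
opening: 0.0862
clock: 28.6
tool_pos: [0.6081, -0.2497, 0.3496]
orientation: [179.8, 0.0, 76.3]
force: [0.7, -0.4, -0.5]
opening: 0.0879
```

```bash
python3 -m jog '0 0 0 -0.5 0 0 1; 0 0 0 -1 0 0 1; 0 0 0 -1 0 0 1; 0 0 0 -1 0 0 1; 0 0 0 -1 0 0 1; 0 0 0 -0.5 0 0 1; 0 0 0 0 0 0 1'
python3 - <<'E'
from h import *
for c,b in (("scene",(270,110,370,220)),("top",(330,160,430,260))):
    p,d=vision.snapshot(c);x0,y0,x1,y1=b;P=world(c,d);P0=np.load(c+".npy")
    cv2.imwrite(f"pics/{c}_full12.png",p[:,:,::-1])
    f=5.4 if c=="scene" else 6
    cv2.imwrite(f"pics/{c}_zoom12.png",cv2.resize(p[y0:y1,x0:x1,::-1],None,fx=f,fy=f,interpolation=2))
    W=P[...,2];m=(abs(P[...,0]-.52)<.02)&(abs(P[...,1]+.213)<.02)&(W>.205)&(W<.26);Q=P[m]
    if len(Q)>5:print(c,len(Q),'knob',np.percentile(Q[:,2],[50,75,90]).round(4),((Q.min(0)+Q.max(0))/2).round(4))
    dz=[]
    for xs in (.035,.045,.055):
        q=np.array([.518+xs*.935,-.213-xs*.353]);z=[np.nanmedian(A[...,2][(np.hypot(A[...,0]-q[0],A[...,1]-q[1])<.008)&(A[...,2]>.1)&(A[...,2]<.17)]) for A in (P0,P)];dz.append(z[0]-z[1])
    print('drop',np.round(dz,4))
    for t in ["plunger_one","plunger_plain","amber_bottle","media_bottle","beaker","timer"]:
        print(c,t,[(round(r['score'],2),[round(float(v),3) for v in r['location']]) for r in nets.boxes_of(t,c)[:2]])
print(ctrl.get_obs()['clock'],ctrl.get_obs()['force'])
E
```

```text
clock: 29.48
tool_pos: [0.5594, -0.4453, 0.3454]
orientation: [-179.9, -0.0, 76.2]
force: [-0.5, 0.8, 0.1]
opening: 0.0878
scene 67 knob [0.2172 0.2203 0.222 ] [ 0.515  -0.2108  0.2141]
drop [0.0188 0.02   0.0193]
scene plunger_one [(0.87, [0.485, 0.181, 0.128])]
scene plunger_plain [(0.55, [0.457, 0.319, 0.167]), (0.51, [0.757, 0.145, 0.112])]
scene amber_bottle [(0.79, [0.57, 0.01, 0.122])]
scene media_bottle [(0.65, [0.707, -0.038, 0.103]), (0.51, [0.579, -0.214, 0.03])]
scene beaker [(0.61, [0.704, -0.039, 0.103]), (0.26, [0.484, 0.177, 0.126])]
scene timer [(0.71, [0.371, 0.024, 0.015])]
top 85 knob [0.2197 0.2218 0.2237] [ 0.5132 -0.2157  0.2154]
drop [0.0187 0.0187 0.0192]
top plunger_one [(0.87, [0.488, 0.165, 0.128])]
top plunger_plain [(0.67, [0.457, 0.305, 0.178]), (0.57, [0.487, 0.166, 0.131])]
top amber_bottle [(0.79, [0.567, -0.01, 0.148]), (0.58, [0.487, 0.166, 0.127])]
top media_bottle [(0.89, [0.701, -0.055, 0.117])]
top beaker [(0.97, [0.766, 0.138, 0.108])]
top timer [(0.91, [0.367, 0.021, 0.017])]
30.175 [ 0.97102719  0.16438168 -0.71080698]
```

View pics/scene_zoom12.png

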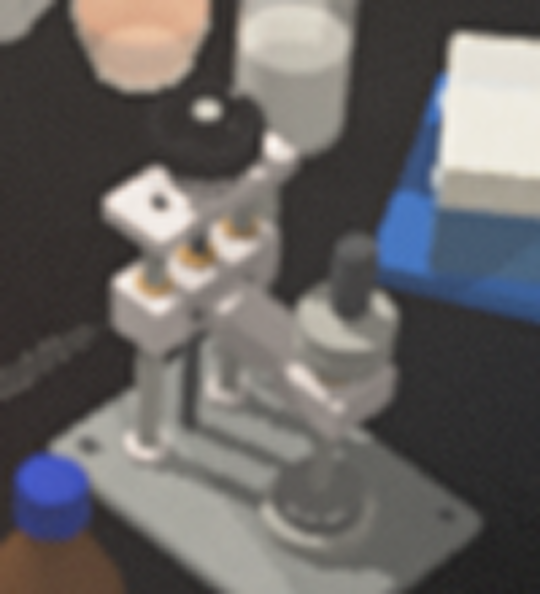

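View pics/top_zoom12.png

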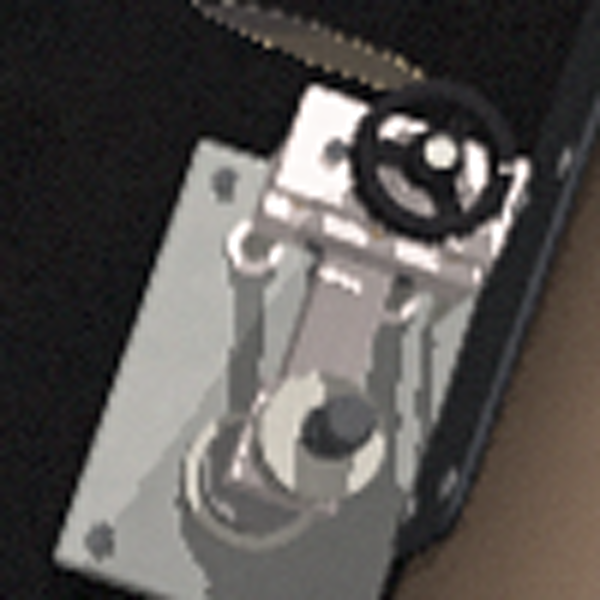

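View pics/scene_full12.png

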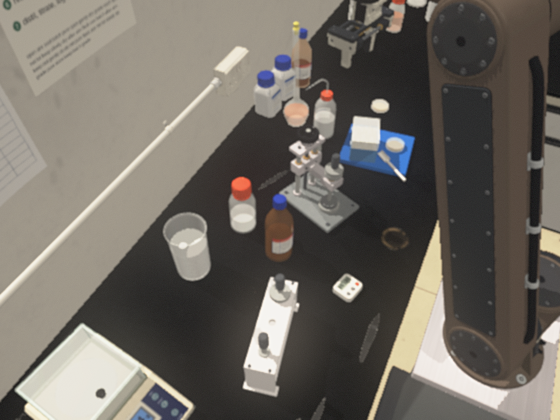

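```bash
python3 -c "
from plant import ctrl
print(ctrl.close_job())"
```

```text
the job is handed in; nothing more can be done
None
```

I handed the job in at about 30 s. The two-disc plunger now stands on the specimen, with its collar about 5 mm clear of the bush.

- **Fitting:** I took the two-disc plunger from the rack's middle hole and lowered it through the bush. Contact came where the collar should seat. I let go, and pictures showed it hanging upright, with the foot about 14 mm above the specimen.
- **Lowering:** I turned the handwheel about 3.8 rad clockwise, then let go and backed off. The knob stopped falling partway through while the crosshead kept going down, so the plunger rests on the specimen.
- **Collar gap:** The crosshead dropped 19.1 mm by wheel angle, and the cameras gave 18.7 to 20 mm. The plunger itself dropped 14.4 mm, which leaves a gap of about 4.7 mm. Working instead from the estimated starting travel gives 5.2 mm.
- **Rack and bystanders:** The bottles, the beaker and the timer were within the measurement scatter of where they started, and the other two plungers are still in the rack. The scene camera's detections of the beaker were wrong objects, but the top camera and the picture both show it in place.
- **Forces:** The wrist force readings peaked at about 12 N, and nothing was touching the robot at the end.

**Not as clean as hoped:** the standing plunger leans slightly, with the knob about 5 mm off towards the robot. I took this as play in the bush. The lean did not change in the pictures over the last few seconds.

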